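# Clear the jars, fetch the pot, put the jars back

## Robot

A 7-joint arm with a two-finger parallel gripper is mounted at the origin on the work surface. World frame = base frame: x ahead of the robot, y to its left, z up, the work surface at z = 0. Lengths are in m, angles in rad, forces in N, time in s.
With the tool pointing down it reaches from about 0.4 to 0.875 m from the base axis. Payload 19.3 kg.
Tool frame: the origin (TCP) lies at the very end of the fingers, on their centre line; the grasp point (between the pads) lies 19 mm behind it; z points along the fingers, y is the line along which they close (so a half turn about z gives the same grasp; the last joint's range is limited). The gripper opens to 85 mm and grips with 20 to 120 N. Pads are 22 mm wide; open, the fingers measure 114 mm over their backs; the gripper's body (76 mm by 85 mm) begins 54 mm behind the grasp point. The pads swing forward as they close: fully open they stand 13 mm farther back than shut.
Start: joints at [1.185, 0.521, -0.036, 1.599, 0.021, 1.021, -0.113], TCP at [0.194, -0.594, 0.231] pointing down, gripper open.
Joint ranges: [-2.91, 2.91], [-0.3, 2.13], [-1.5, 1.42], [0.17, 2.43], [-1.26, 4.41], [0.16, 1.93], [-2.52, 2.52]. Speed limits (rad/s): [1.89, 1.89, 2.39, 2.39, 3.01, 3.01, 3.01].

## Interface

Orientations are given as [roll, pitch, yaw] about the fixed x, y, z axes, in that order (R = Rz(yaw) Ry(pitch) Rx(roll)).
In Python, from workcell import bot gives the robot as it stands.
- The arm moves only by the shell command python3 -m crank 'ROWS' [FORCE]. ROWS is a JSON object of lists of equal length, an entry for each row: "travel": the shift along the world's x, y, z in cm, a list of three; "turn": the turn, a rotation vector about the world's x, y, z in degrees, a list of three; "gripper": the closure, from 0 (fully open) to 1 (shut). A call has exactly 5 rows; each row is the pose to reach, as a shift and turn from the pose commanded when the call began; what a row does not reach only later rows make up. A row lasts 1/10 s, in which the tool goes at most 50 mm and 8.59 degrees, less where a joint would pass 70% of its speed; a pose out of reach is approached as far as the arm can. A call with a gripper value outside its range is refused whole. The fingers move at their own pace and stop on an object; FORCE is the grip in N (left out, the last holds). Time passes only in rows, so rows that repeat a pose let the fingers close, or fill a call up. It gives the time, the measured TCP pose, the force, the opening and the grip force at its end, in the units of the state.
- bot.observe(): the state, without advancing time (a new reading comes with each control period).
- bot.grab_frame(name): name is "scene" or "top" or "wrist"; returns a dict with "pixels" (420x560x3 uint8, red, green, blue), "fx", "fy", "cx", "cy" (pixels), "dist" ([k1, k2, p1, p2, k3] as OpenCV has them; the pictures are not rectified), "extrinsics" (4x4, takes a point from world to camera coordinates). Camera axes: x right, y down, z forward; pixel columns grow to the right and rows downward; lengths in m; the calibration is good to about 2 mm. A picture is of the moment at which its call begins. There is no depth.
- bot.job_done(): hands the job in; it is judged then, once.
The state is a dict: "clock": time; "qpos": joint angles; "qd": joint speeds; "joint_efforts": joint torques, N m; "position": TCP position; "tool_rot": TCP orientation; "force": force on the tool from outside, world axes, zero at the start; "moment": the same for the moment, N m; "grip_width": finger opening in m; "finger_force": force on a finger pad.
Only numpy, scipy, OpenCV 4.12 (cv2) and the standard library are available. Lean on these libraries where they do the work, as an engineer would, in place of code of your own. Each camera call takes 0.05 s, during which the arm holds its last target. There are 200 camera calls.

## Task

The small green-lidded pot on the jar stand is hemmed in by three glass jars: first clear all three jars into the grey side tray, then take the pot and set it on the black coaster beside the tile being repaired. After that put every jar back on the stand, each centred on the disc of its lid's colour. Keep the jars and the pot upright, set them down without dropping them, and do not shift the tile.

Things in the scene. Friction and masses are not known exactly. Their poses are not given: they have to be found in the camera images.
- jar_red: closed glass jar with a flat red lid and a red band on its paper label: round, 58 mm in diameter over its whole height including the lid (a slight neck of 52 mm just under the lid, from 70 to 76 mm up), 95 mm tall, the lid its top 19 mm; about 0.25 kg. Starts upright on the red disc. Origin: centre of its underside, z up.
- disc_red: flat red disc fixed on the wooden jar stand, the home of the jar with the red lid: 80 mm in diameter, 3 mm thick, so its rim shows all round under the jar. Origin: centre of its underside, so the jar stands 3 mm above the origin.
- jar_yellow: closed glass jar with a flat yellow lid and a yellow band on its paper label: round, 58 mm in diameter over its whole height including the lid (a slight neck of 52 mm just under the lid, from 70 to 76 mm up), 95 mm tall, the lid its top 19 mm; about 0.25 kg. Starts upright on the yellow disc. Origin: centre of its underside, z up.
- disc_yellow: flat yellow disc fixed on the wooden jar stand, the home of the jar with the yellow lid: 80 mm in diameter, 3 mm thick, so its rim shows all round under the jar. Origin: centre of its underside, so the jar stands 3 mm above the origin.
- jar_blue: closed glass jar with a flat blue lid and a blue band on its paper label: round, 58 mm in diameter over its whole height including the lid (a slight neck of 52 mm just under the lid, from 70 to 76 mm up), 95 mm tall, the lid its top 19 mm; about 0.25 kg. Starts upright on the blue disc. Origin: centre of its underside, z up.
- disc_blue: flat blue disc fixed on the wooden jar stand, the home of the jar with the blue lid: 80 mm in diameter, 3 mm thick, so its rim shows all round under the jar. Origin: centre of its underside, so the jar stands 3 mm above the origin.
- pot: low round pot, white ceramic with a flat green lid: 44 mm in diameter, 36 mm tall, about 80 g. Starts on the middle of the jar stand (round brown board 224 mm across, 8 mm thick), the three discs with their jars 68 mm from it on three sides: left, right and the robot's side, turned with the stand by up to 0.35 rad, in an order that changes. Origin: centre of its underside, z up.
- tray: the side tray: empty grey plastic tray, 260 x 110 mm, rim 15 mm high, walls and floor 5 mm thick, fixed; to one side of the stand, left or right. Origin: centre of its underside (the inner floor is 5 mm above); x along its long side, which points away from the robot, turned by up to 0.25 rad. Three jars fit in a row along x.
- coaster: flat black rubber coaster, 72 mm in diameter, 4 mm thick, fixed on the plywood work board (280 x 170 x 10 mm) on the other side of the stand from the tray, at the board's end nearer the robot. Origin: centre of its underside (10 mm above the table), so the pot will stand 4 mm above the origin.
- tile: blue and white ceramic wall tile under repair, 140 x 140 x 8 mm, lying loose on the same work board, its middle 143 mm from the coaster's on the side away from the robot; to be left alone. Origin: centre of its underside. (A pink spray bottle and a box of clamps, under 170 mm tall, and a brush lie 0.78 m or more ahead of the robot.)

How it is judged:
By the outcome, as a careful person would: the job done as asked, in the order asked, and still so for the second after the job is handed in, with the robot touching nothing.
It also fails if it takes over 144 s, if anything falls off the work surface, if the arm or the gripper's body presses on something with over 40 N, if the wrist force passes 120 N, or if a joint passes its speed limit or range.

## Working session

There is one attempt and no reset: what is moved stays moved. The work goes in short steps, Python scripts to look and compute and a shell command to move; the robot and the scene stay as the last step left them, time stands still between calls to the robot, and variables do not carry over. Pictures are saved under pics/ and viewed, at most 16 in all, crops included, and the job is handed in when it is done.

```bash
ls; mkdir -p pics; python3 - <<'E'
from workcell import bot
import cv2
s=bot.observe()
print({k:s[k] for k in s})
for n in ["scene","top","wrist"]:
    f=bot.grab_frame(n); cv2.imwrite(f"pics/{n}0.png",f["pixels"][:,:,::-1])
    print(n,f["fx"],f["fy"],f["cx"],f["cy"],f["dist"]);print(f["extrinsics"])
E
```

```text
pics
{'clock': 0.0, 'qpos': array([ 1.18481329,  0.52200777, -0.03633864,  1.59996778,  0.0212422 ,
        1.02114683, -0.11278519]), 'qd': array([-7.50295979e-05, -6.54464541e-04,  1.35999611e-03,  6.63370567e-04,
        1.83563490e-03,  2.48761051e-04,  3.16993797e-04]), 'joint_efforts': array([ 7.56446407e-04, -9.27119207e+01,  1.97998010e+00, -3.69934916e+01,
        1.77533407e-02,  8.28406890e-03,  2.35065249e-05]), 'position': array([ 0.19395718, -0.59379305,  0.23074393]), 'tool_rot': array([-3.14045459e+00,  1.12878151e-04,  3.15819024e-01]), 'force': array([-0.68773008,  0.18255712,  0.21869592]), 'moment': array([-0.01612113, -0.02582762, -0.01598848]), 'finger_force': 0.0, 'grip_width': 0.08558531505522173}
scene 389.34359887589426 389.34359887589426 276.5012688779491 210.42230834236742 [0.03814298 0.         0.         0.         0.        ]
[[ 0.43804985  0.8988766  -0.01154079 -0.25009281]
 [ 0.62269738 -0.31266854 -0.71727704 -0.29313796]
 [-0.64835199  0.30701668 -0.69669251  1.3300856 ]
 [ 0.          0.          0.          1.        ]]
top 496.98038152361397 496.98038152361397 280.21399837141166 215.16577791850705 [-0.03273681  0.          0.          0.          0.        ]
[[-0.0130786  -0.99976025  0.01756109 -0.00609913]
 [-0.98109047  0.00943865 -0.19331943  0.51427223]
 [ 0.19310733 -0.01975736 -0.9809787   0.92362417]
 [ 0.          0.          0.          1.        ]]
wrist 369.89320382620866 369.89320382620866 279.57894339675767 211.18340985945846 [-0.00210025  0.          0.          0.          0.        ]
[[ 0.31002962 -0.95072635 -0.00102435 -0.62453633]
 [-0.90179954 -0.29441556  0.31634961 -0.04159231]
 [-0.30106349 -0.09715399 -0.94864212  0.38024012]
 [ 0.          0.          0.          1.        ]]
```

View pics/top0.png

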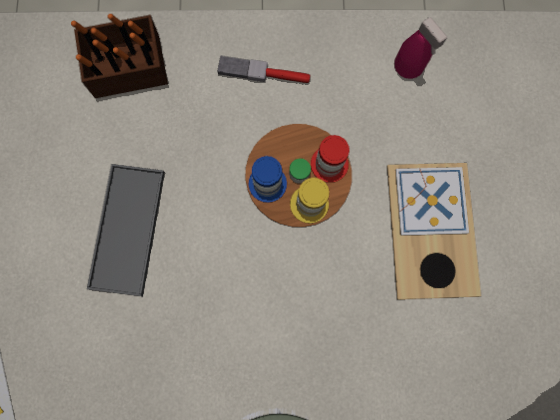

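View pics/scene0.png

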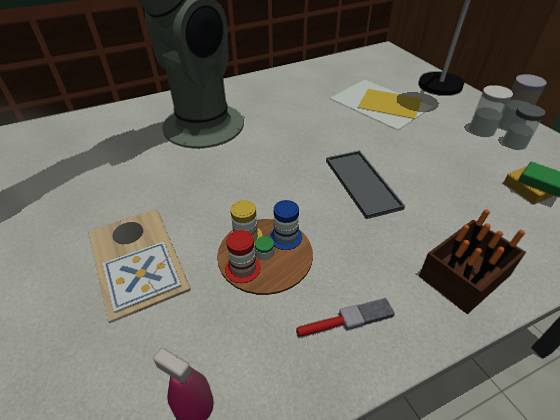

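Top view: blue lid (267,170), pot (300,170), red (333,150), yellow (313,192), tray (127,230), coaster (437,271). The scene view shows the same layout, with lids at blue (286,210), red (240,242), yellow (244,210) and pot (264,243).

```bash
cat > h.py <<'E'
import cv2, numpy as np
from workcell import bot
R={'red':[((0,150,80),(6,255,255)),((174,150,80),(180,255,255))],'yellow':[((22,140,80),(32,255,255))],
   'blue':[((108,140,50),(122,255,255))],'green':[((55,100,40),(80,255,255))],'dark':[((0,0,0),(180,255,35))],'grey':[((0,0,45),(180,40,85))]}
def grab(n,save=None):
    f=bot.grab_frame(n); f['K']=np.array([[f['fx'],0,f['cx']],[0,f['fy'],f['cy']],[0,0,1]])
    f['E']=np.array(f['extrinsics']); f['d']=np.array(f['dist']); f['hsv']=cv2.cvtColor(f['pixels'],cv2.COLOR_RGB2HSV)
    if save: cv2.imwrite('pics/'+save,f['pixels'][:,:,::-1])
    return f
def blobs(f,c,box=None,amin=60):
    m=sum(cv2.inRange(f['hsv'],a,b) for a,b in R[c])
    if box:
        k=np.zeros_like(m);x0,y0,x1,y1=box;k[y0:y1,x0:x1]=1;m=m*k
    cs,_=cv2.findContours(m,cv2.RETR_EXTERNAL,cv2.CHAIN_APPROX_NONE)
    return sorted([c for c in cs if cv2.contourArea(c)>amin],key=cv2.contourArea,reverse=True)
def cen(c):
    m=cv2.moments(c); return np.array([m['m10']/m['m00'],m['m01']/m['m00']])
def ray(f,p):
    u=cv2.undistortPoints(np.array(p,float).reshape(-1,1,2),f['K'],f['d'])[:,0]
    E=f['E'];o=-E[:3,:3].T@E[:3,3]
    return o,np.c_[u,np.ones(len(u))]@E[:3,:3]
def plane(f,p,z):
    o,d=ray(f,p); return o+d*((z-o[2])/d[:,2])[:,None]
def tri(fs,ps):
    A=np.zeros((3,3));b=np.zeros(3);rs=[]
    for f,p in zip(fs,ps):
        o,d=ray(f,p);d=d[0]/np.linalg.norm(d[0]);P=np.eye(3)-np.outer(d,d);A+=P;b+=P@o;rs.append((P,o))
    x=np.linalg.solve(A,b); return x,[float(np.linalg.norm(P@(x-o))) for P,o in rs]
def proj(f,X):
    E=f['E'];return cv2.projectPoints(np.array(X,float).reshape(-1,1,3),cv2.Rodrigues(E[:3,:3])[0],E[:3,3],f['K'],f['d'])[0][:,0]
E
python3 - <<'E'
from h import *
np.set_printoptions(precision=4,suppress=True)
t=grab('top');s=grab('scene')
for f,n,pts in((t,'t',dict(blue=(267,168),red=(333,148),yellow=(313,188),green=(300,168),coast=(437,271),tray=(127,230),traywall=(113,230),disc=(252,186))),(s,'s',dict(blue=(286,208),red=(240,240),yellow=(243,208),green=(264,243),coast=(127,232)))):
    for k,(x,y) in pts.items(): print(n,k,f['hsv'][y,x])
for c in('red','yellow','blue','green'):
    bt=[(cen(b).round(1),cv2.contourArea(b)) for b in blobs(t,c)][:4];bs=[(cen(b).round(1),cv2.contourArea(b)) for b in blobs(s,c)][:4]
    print(c,bt,bs)
for n,f in(('t',t),('s',s)):
    x0,y0,x1,y1=(225,110,375,235) if n=='t' else (200,180,330,300)
    cv2.imwrite(f'pics/crop_{n}.png',cv2.resize(f['pixels'][y0:y1,x0:x1,::-1],None,fx=4,fy=4,interpolation=cv2.INTER_NEAREST))
E
```

```text
t blue [109 183 127]
t red [  1 195 162]
t yellow [ 24 164 176]
t green [ 66 141 128]
t coast [150  12  22]
t tray [135   6  91]
t traywall [120   3  89]
t disc [109 181 128]
s blue [109 200 120]
s red [  1 200 148]
s yellow [ 24 170 170]
s green [ 66 154 119]
s coast [26 27 65]
red [(array([330.6, 159.1]), 1327.5), (array([288. ,  74.5]), 287.0)] [(array([239.6, 239.8]), 412.0), (array([320. , 325.2]), 347.5), (array([243. , 274.4]), 203.0)]
yellow [(array([310.2, 200.6]), 1289.0)] [(array([390.7, 103.3]), 1080.0), (array([242.7, 208.8]), 314.0)]
blue [(array([266.9, 179.6]), 1245.5)] [(array([285.9, 208.6]), 318.5), (array([286.6, 242. ]), 147.0)]
green [(array([299.7, 168.6]), 307.5)] [(array([541.9, 177.4]), 774.0), (array([264.1, 244. ]), 219.0)]
```

View pics/crop_t.png

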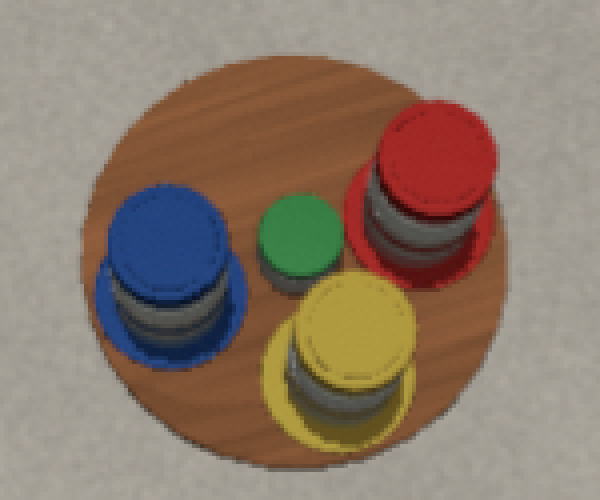

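Crop: lids blue (169,242), red (437,158), yellow (357,328), pot (301,235) at 4x, merging with their discs; I'll isolate the lid faces by morphological opening.

```bash
cat >> h.py <<'E'
def lid(f,c,box,k,vmin):
    m=sum(cv2.inRange(f['hsv'],a,b) for a,b in R[c]); x0,y0,x1,y1=box
    m[f['hsv'][:,:,2]<vmin]=0
    q=np.zeros_like(m);q[y0:y1,x0:x1]=m[y0:y1,x0:x1]
    q=cv2.morphologyEx(q,cv2.MORPH_CLOSE,np.ones((3,3),np.uint8))
    q=cv2.morphologyEx(q,cv2.MORPH_OPEN,cv2.getStructuringElement(cv2.MORPH_ELLIPSE,k))
    cs,_=cv2.findContours(q,cv2.RETR_EXTERNAL,cv2.CHAIN_APPROX_NONE)
    return max(cs,key=cv2.contourArea)
E
python3 - <<'E'
from h import *
np.set_printoptions(precision=4,suppress=True)
t=grab('top');s=grab('scene')
v=s['hsv'][:,:,2]; print('col red',v[228:256,240],'blue',v[198:224,286])
for c,kt,ks,vt,vs in(('red',25,(15,9),140,125),('yellow',25,(15,9),150,145),('blue',25,(15,9),105,98),('green',17,(11,7),90,95)):
    a=lid(t,c,(225,110,375,235),(kt,kt),vt);b=lid(s,c,(200,180,330,300),ks,vs)
    X,r=tri([t,s],[cen(a),cen(b)])
    print(c,cen(a).round(1),cv2.boundingRect(a),cen(b).round(1),cv2.boundingRect(b),X,np.round(r,4), 'top@z',plane(t,cen(a),.106 if c!='green' else .044)[0])
# coaster, tray, board
co=blobs(t,'dark',(400,240,480,300))[0];print('coaster',cv2.boundingRect(co),plane(t,cen(co),.014)[0])
h=s['hsv'];m=((h[:,:,2]<80)).astype(np.uint8);k=np.zeros_like(m);k[215:250,105:150]=1
cs=max(cv2.findContours(m*k,0,1)[0],key=cv2.contourArea);print('coaster scene',cv2.boundingRect(cs),tri([t,s],[cen(co),cen(cs)]))
v=t['hsv'][:,:,2]
m=((v<110)).astype(np.uint8);k=np.zeros_like(m);k[150:310,75:180]=1
tr=max(cv2.findContours(m*k,0,1)[0],key=cv2.contourArea)
print('tray px',cv2.minAreaRect(tr));b=cv2.boxPoints(cv2.minAreaRect(tr));P=plane(t,b,.012);print(P,P.mean(0),np.linalg.norm(P-np.roll(P,1,0),axis=1))
m=((s['hsv'][:,:,2]<110)).astype(np.uint8);k=np.zeros_like(m);k[145:222,320:408]=1
ts=max(cv2.findContours(m*k,0,1)[0],key=cv2.contourArea)
print('tray scene',cv2.boundingRect(ts),tri([t,s],[cen(tr),cen(ts)]))
m=cv2.inRange(t['hsv'],(5,80,40),(16,255,255));k=np.zeros_like(m);k[110:235,225:375]=1
st=np.concatenate(cv2.findContours(m*k,0,1)[0]);e=cv2.fitEllipse(cv2.convexHull(st));print('stand',e,plane(t,e[0],.008)[0])
E
```

```text
col red [ 85  86 156 151 150 148 148 148 148 148 148 148 148 149 148 148 149 149
 149 149 124 154 120  57  60  59  57  58] blue [157 155 116  87 120 120 120 119 119 119 119 119 120 119 119 120 120 121
 121  95  44  47  47  45  51 123]
red [334.3 149. ] (321, 136, 28, 27) [239.5 239.7] (227, 230, 26, 20) [ 0.6312 -0.1148  0.1041] [0.0007 0.0007] top@z [ 0.6304 -0.1152  0.106 ]
yellow [313.4 192. ] (299, 178, 30, 29) [242.8 208.5] (231, 200, 25, 18) [ 0.5474 -0.0728  0.1041] [0.0007 0.0007] top@z [ 0.5467 -0.0733  0.106 ]
blue [266.5 170.3] (253, 157, 28, 28) [286.  208.2] (274, 200, 25, 17) [0.5903 0.0147 0.1042] [0.0009 0.0009] top@z [0.5894 0.0138 0.106 ]
green [299.7 168.5] (290, 159, 20, 20) [264.1 242.7] (256, 236, 18, 14) [ 0.6116 -0.0518  0.042 ] [0.001 0.001] top@z [ 0.6107 -0.0526  0.044 ]
coaster (421, 253, 34, 35) [ 0.4057 -0.3267  0.014 ]
coaster scene (113, 222, 30, 22) (array([ 0.4062, -0.3268,  0.0105]), [0.0010603696979533139, 0.001060369697953205])
tray px ((126.69232177734375, 230.03848266601562), (56.67756271362305, 131.20169067382812), 11.309932708740234)
[[0.377  0.3733 0.012 ]
 [0.6417 0.3361 0.012 ]
 [0.6165 0.2197 0.012 ]
 [0.3542 0.2624 0.012 ]] [0.4973 0.2979 0.012 ] [0.1132 0.2673 0.1191 0.2657]
tray scene (326, 151, 79, 68) (array([ 0.4986,  0.3086, -0.0096]), [0.003218112314738684, 0.003218112314738626])
stand ((298.1939392089844, 174.98553466796875), (102.84513854980469, 106.47054290771484), 101.02255249023438) [ 0.6074 -0.0513  0.008 ]
```

```bash
python3 -m crank '{"travel":[[3,4,0],[6,8,0],[9,12,0],[12,16,0],[14,19,0]],"turn":[[0,0,-6],[0,0,-12],[0,0,-18.1],[0,0,-18.1],[0,0,-18.1]],"gripper":[0,0,0,0,0]}' 40
```

```text
clock: 0.85
position: [0.336, -0.4014, 0.2315]
tool_rot: [-3.141, -0.001, 0.002]
force: [0.9, -0.5, -0.2]
grip_width: 0.0855
finger_force: 0.0
```

```bash
python3 -m crank '{"travel":[[2.5,4.2,0],[5,8.4,0],[7.5,12.5,0],[10,16.7,0],[12.6,20.9,0]],"turn":[[0,0,0],[0,0,0],[0,0,0],[0,0,0],[0,0,0]],"gripper":[0,0,0,0,0]}'
python3 -m crank '{"travel":[[2.5,4.2,0],[5,8.4,-0.5],[7.5,12.5,-1],[10,16.7,-2],[12.8,20.9,-3]],"turn":[[0,0,0],[0,0,0],[0,0,0],[0,0,0],[0,0,0]],"gripper":[0,0,0,0,0]}'
python3 -m crank '{"travel":[[0,0,0],[0,0,0],[0,0,0],[0,0,0],[0,0,0]],"turn":[[0,0,0],[0,0,0],[0,0,0],[0,0,0],[0,0,0]],"gripper":[0,0,0,0,0]}'
python3 - <<'E'
from h import *
grab('wrist','w1.png')
np.set_printoptions(precision=4,suppress=True)
print(bot.observe()['position'],bot.observe()['tool_rot'])
E
```

```text
clock: 1.35
position: [0.4608, -0.1933, 0.2316]
tool_rot: [3.141, -0.0, -0.0]
force: [1.5, -0.5, 0.1]
grip_width: 0.0851
finger_force: 0.0
clock: 1.85
position: [0.588, 0.0146, 0.2015]
tool_rot: [3.142, -0.001, -0.0]
force: [1.7, -0.9, 0.5]
grip_width: 0.0854
finger_force: 0.0
clock: 2.35
position: [0.5872, 0.0117, 0.202]
tool_rot: [3.141, -0.001, -0.002]
force: [-0.0, -0.6, 0.7]
grip_width: 0.0857
finger_force: 0.0
[0.5872 0.0119 0.2019] [ 3.1415 -0.0005 -0.0013]
```

View pics/w1.png

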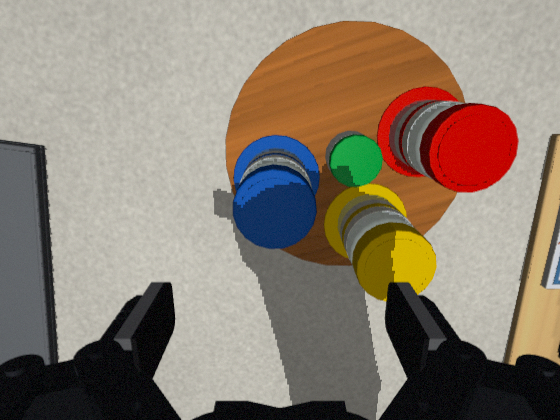

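Wrist view: blue lid at (275,208), pot (355,160), red (472,147), yellow (395,263); the fingers straddle the blue jar. A quick cross-check with the wrist camera follows.

```bash
python3 - <<'E'
from h import *
np.set_printoptions(precision=4,suppress=True)
w=grab('wrist')
print(plane(w,[(275,210),(472,148),(399,262)],.106),plane(w,[(355,160)],.044)); print(bot.observe()['position'])
E
```

```text
[[ 0.5892  0.0147  0.106 ]
 [ 0.631  -0.1123  0.106 ]
 [ 0.5501 -0.0734  0.106 ]] [[ 0.6118 -0.0502  0.044 ]]
[0.5872 0.0121 0.2019]
```

```bash
python3 -m crank '{"travel":[[0.3,0.2,-3],[0.3,0.2,-6.5],[0.3,0.2,-10],[0.3,0.2,-13.2],[0.3,0.2,-15.2]],"turn":[[0,0,0],[0,0,0],[0,0,0],[0,0,0],[0,0,0]],"gripper":[0,0,0,0,0]}'
python3 -m crank '{"travel":[[0,0,0],[0,0,0],[0,0,0],[0,0,0],[0,0,0]],"turn":[[0,0,0],[0,0,0],[0,0,0],[0,0,0],[0,0,0]],"gripper":[0,0,0.2,0.4,0.6]}' 40
python3 -m crank '{"travel":[[0,0,0],[0,0,0],[0,0,0],[0,0,0],[0,0,0]],"turn":[[0,0,0],[0,0,0],[0,0,0],[0,0,0],[0,0,0]],"gripper":[0.8,1,1,1,1]}' 40
```

```text
clock: 2.95
position: [0.5894, 0.0144, 0.0474]
tool_rot: [3.142, 0.002, -0.0]
force: [-0.2, 0.5, 0.1]
grip_width: 0.0852
finger_force: 0.0
clock: 3.45
position: [0.5911, 0.0149, 0.051]
tool_rot: [-3.141, -0.002, -0.0]
force: [-1.8, 1.5, 10.1]
grip_width: 0.057
finger_force: 35.9
clock: 3.95
position: [0.5911, 0.0149, 0.051]
tool_rot: [-3.141, -0.002, -0.0]
force: [-2.0, 1.0, 9.5]
grip_width: 0.0571
finger_force: 35.9
```

```bash
python3 -m crank '{"travel":[[0,0,1],[0,0,3],[0,0,5],[0,0,7],[0,0,9]],"turn":[[0,0,0],[0,0,0],[0,0,0],[0,0,0],[0,0,0]],"gripper":[1,1,1,1,1]}' 40
python3 -m crank '{"travel":[[0,2,1],[0,5,1],[-0.3,9,1],[-0.6,13,1],[-1,17,1]],"turn":[[0,0,0],[0,0,0],[0,0,0],[0,0,0],[0,0,0]],"gripper":[1,1,1,1,1]}' 40
python3 -m crank '{"travel":[[0,3,0],[-0.2,6,0],[-0.3,8.5,0],[-0.4,10,0],[-0.4,10.3,0]],"turn":[[0,0,0],[0,0,0],[0,0,0],[0,0,0],[0,0,0]],"gripper":[1,1,1,1,1]}' 40
python3 -m crank '{"travel":[[0,0,0],[0,0,0],[0,0,0],[0,0,0],[0,0,0]],"turn":[[0,0,0],[0,0,0],[0,0,0],[0,0,0],[0,0,0]],"gripper":[1,1,1,1,1]}' 40
python3 - <<'E'
from h import *
grab('scene','s2.png')
np.set_printoptions(precision=4,suppress=True)
print(bot.observe()['position'],bot.observe()['tool_rot'],bot.observe()['force'])
E
```

```text
clock: 4.45
position: [0.5902, 0.0146, 0.1414]
tool_rot: [-3.142, -0.001, -0.0]
force: [-0.3, -0.7, -1.9]
grip_width: 0.057
finger_force: 39.2
clock: 4.95
position: [0.5801, 0.1861, 0.1506]
tool_rot: [-3.141, -0.001, -0.0]
force: [0.9, 0.4, -2.4]
grip_width: 0.057
finger_force: 39.3
clock: 5.45
position: [0.5758, 0.2894, 0.15]
tool_rot: [-3.141, -0.0, 0.002]
force: [-0.4, 1.3, -3.0]
grip_width: 0.0568
finger_force: 39.3
clock: 5.95
position: [0.5764, 0.2872, 0.1496]
tool_rot: [3.142, -0.0, -0.001]
force: [0.0, 0.9, -2.2]
grip_width: 0.0569
finger_force: 39.3
[0.5764 0.2874 0.1496] [ 3.1415  0.     -0.0006] [-0.0176  0.4571 -2.4657]
```

View pics/s2.png

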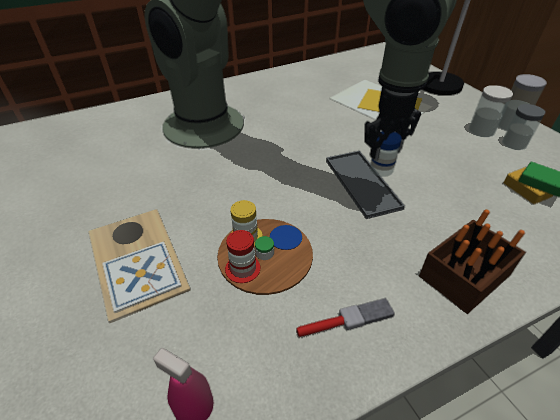

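Scene view: the blue jar hangs upright in the gripper near (385,155) over the tray, and the blue disc is exposed at (286,237).

```bash
python3 -m crank '{"travel":[[0,0,-2],[0,0,-4.5],[0,0,-7],[0,0,-8.8],[0,0,-9.6]],"turn":[[0,0,0],[0,0,0],[0,0,0],[0,0,0],[0,0,0]],"gripper":[1,1,1,1,1]}'
python3 -m crank '{"travel":[[0,0,0],[0,0,0],[0,0,0],[0,0,-0.2],[0,0,-0.4]],"turn":[[0,0,0],[0,0,0],[0,0,0],[0,0,0],[0,0,0]],"gripper":[1,1,1,1,1]}'
python3 -m crank '{"travel":[[0,0,-0.1],[0,0,-0.3],[0,0,-0.4],[0,0,-0.4],[0,0,-0.4]],"turn":[[0,0,0],[0,0,0],[0,0,0],[0,0,0],[0,0,0]],"gripper":[1,1,1,1,1]}'
```

```text
clock: 6.5
position: [0.5756, 0.2872, 0.0518]
tool_rot: [3.141, 0.002, -0.0]
force: [-0.4, 0.2, -3.0]
grip_width: 0.0566
finger_force: 39.3
clock: 7.0
position: [0.5766, 0.2878, 0.05]
tool_rot: [-3.141, -0.001, -0.0]
force: [0.6, -0.0, -3.1]
grip_width: 0.0569
finger_force: 39.3
clock: 7.5
position: [0.5763, 0.2877, 0.0455]
tool_rot: [-3.142, 0.0, -0.0]
force: [-0.1, 0.1, -2.7]
grip_width: 0.0565
finger_force: 39.3
```

```bash
python3 -m crank '{"travel":[[0,0,-0.05],[0,0,-0.1],[0,0,-0.2],[0,0,-0.2],[0,0,-0.2]],"turn":[[0,0,0],[0,0,0],[0,0,0],[0,0,0],[0,0,0]],"gripper":[1,1,1,1,1]}'
python3 -m crank '{"travel":[[0,0,-0.05],[0,0,-0.1],[0,0,-0.1],[0,0,-0.1],[0,0,-0.1]],"turn":[[0,0,0],[0,0,0],[0,0,0],[0,0,0],[0,0,0]],"gripper":[1,1,1,1,1]}'
```

```text
clock: 8.0
position: [0.5765, 0.2879, 0.045]
tool_rot: [-3.141, -0.001, -0.0]
force: [-6.3, -2.6, 20.3]
grip_width: 0.0568
finger_force: 40.5
clock: 8.5
position: [0.5767, 0.2881, 0.0448]
tool_rot: [-3.141, -0.001, -0.0]
force: [-10.9, -4.1, 33.0]
grip_width: 0.0571
finger_force: 41.0
```

```bash
python3 -m crank '{"travel":[[0,0,0.1],[0,0,0.2],[0,0,0.2],[0,0,0.2],[0,0,0.2]],"turn":[[0,0,0],[0,0,0],[0,0,0],[0,0,0],[0,0,0]],"gripper":[1,1,0.6,0.3,0]}'
python3 -m crank '{"travel":[[0,0,0],[0,0,1],[0,0,4],[0,0,8],[0,0,12]],"turn":[[0,0,0],[0,0,0],[0,0,0],[0,0,0],[0,0,0]],"gripper":[0,0,0,0,0]}'
python3 -m crank '{"travel":[[0,-3,3],[0,-8,3],[-0.5,-13,3],[-1,-18,3],[-1.5,-22,3]],"turn":[[0,0,0],[0,0,0],[0,0,0],[0,0,0],[0,0,0]],"gripper":[0,0,0,0,0]}'
python3 -m crank '{"travel":[[0,-3,0],[0,-8,0],[-0.5,-11,0],[-1,-13,0],[-1.2,-14,0]],"turn":[[0,0,0],[0,0,0],[0,0,0],[0,0,0],[0,0,0]],"gripper":[0,0,0,0,0]}'
python3 -m crank '{"travel":[[0,0,0],[0,0,0],[0,0,0],[0,0,0],[0,0,0]],"turn":[[0,0,0],[0,0,0],[0,0,0],[0,0,0],[0,0,0]],"gripper":[0,0,0,0,0]}'
python3 - <<'E'
from h import *
grab('scene','s3.png')
np.set_printoptions(precision=4,suppress=True)
print(bot.observe()['position'],bot.observe()['tool_rot'],bot.observe()['force'])
E
```

```text
clock: 9.0
position: [0.5763, 0.2877, 0.0444]
tool_rot: [3.142, 0.0, -0.0]
force: [0.1, 0.0, -0.5]
grip_width: 0.0726
finger_force: 0.0
clock: 9.5
position: [0.576, 0.2876, 0.1665]
tool_rot: [3.142, 0.0, -0.0]
force: [0.1, 0.3, -0.2]
grip_width: 0.0855
finger_force: 0.0
clock: 10.0
position: [0.5609, 0.0648, 0.1955]
tool_rot: [3.141, -0.001, -0.002]
force: [1.5, 0.7, -0.7]
grip_width: 0.0855
finger_force: 0.0
clock: 10.5
position: [0.5488, -0.0744, 0.1952]
tool_rot: [3.141, -0.0, -0.003]
force: [-0.0, -0.4, -0.1]
grip_width: 0.0855
finger_force: 0.0
clock: 11.0
position: [0.5494, -0.0716, 0.1945]
tool_rot: [-3.141, 0.0, 0.001]
force: [0.0, -1.3, -0.7]
grip_width: 0.0855
finger_force: 0.0
[ 0.5494 -0.0717  0.1945] [-3.1415  0.0001  0.0006] [-0.1768 -0.0793  0.9571]
```

View pics/s3.png

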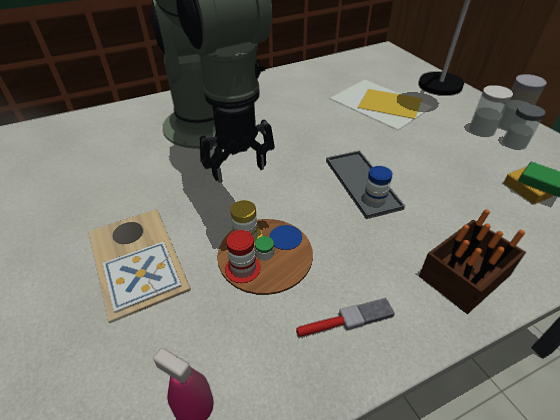

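Blue stands upright in the tray at (378,183). Now yellow.

```bash
python3 -m crank '{"travel":[[-0.15,-0.15,-3],[-0.15,-0.15,-6.5],[-0.15,-0.15,-10],[-0.15,-0.15,-13],[-0.15,-0.15,-14.5]],"turn":[[0,0,0],[0,0,0],[0,0,0],[0,0,0],[0,0,0]],"gripper":[0,0,0,0,0]}'
python3 -m crank '{"travel":[[0,0,0],[0,0,0],[0,0,0],[0,0,0],[0,0,0]],"turn":[[0,0,0],[0,0,0],[0,0,0],[0,0,0],[0,0,0]],"gripper":[0,0,0.2,0.4,0.6]}' 40
python3 -m crank '{"travel":[[0,0,0],[0,0,0],[0,0,0],[0,0,0],[0,0,0]],"turn":[[0,0,0],[0,0,0],[0,0,0],[0,0,0],[0,0,0]],"gripper":[0.8,1,1,1,1]}' 40
python3 -m crank '{"travel":[[0,0,1],[0,0,3],[0,0,6],[0,0,9],[0,0,12]],"turn":[[0,0,0],[0,0,0],[0,0,0],[0,0,0],[0,0,0]],"gripper":[1,1,1,1,1]}' 40
python3 -m crank '{"travel":[[-0.2,2,0],[-0.5,6,0],[-1,11,0],[-2,16,0],[-3,20,0]],"turn":[[0,0,0],[0,0,0],[0,0,0],[0,0,0],[0,0,0]],"gripper":[1,1,1,1,1]}' 40
python3 -m crank '{"travel":[[-0.3,4,0],[-0.8,9,0],[-1.3,13,0],[-1.7,16,0],[-2,17.2,0]],"turn":[[0,0,0],[0,0,0],[0,0,0],[0,0,0],[0,0,0]],"gripper":[1,1,1,1,1]}' 40
python3 -m crank '{"travel":[[0,0,0],[0,0,0],[0,0,0],[0,0,0],[0,0,0]],"turn":[[0,0,0],[0,0,0],[0,0,0],[0,0,0],[0,0,0]],"gripper":[1,1,1,1,1]}' 40
```

```text
clock: 11.55
position: [0.5468, -0.0735, 0.0473]
tool_rot: [-3.141, 0.003, 0.0]
force: [0.6, 0.5, 0.5]
grip_width: 0.0851
finger_force: 0.0
clock: 12.05
position: [0.5486, -0.0737, 0.051]
tool_rot: [-3.142, -0.002, -0.0]
force: [-2.9, 3.0, 11.7]
grip_width: 0.0574
finger_force: 34.4
clock: 12.55
position: [0.5486, -0.0737, 0.051]
tool_rot: [-3.142, -0.002, -0.0]
force: [-2.5, 1.8, 12.5]
grip_width: 0.0571
finger_force: 34.4
clock: 13.05
position: [0.5476, -0.0738, 0.1716]
tool_rot: [3.142, -0.0, -0.0]
force: [0.7, -0.5, -1.5]
grip_width: 0.0571
finger_force: 38.6
clock: 13.55
position: [0.5171, 0.1287, 0.1706]
tool_rot: [-3.141, -0.001, 0.001]
force: [0.2, -0.1, -2.0]
grip_width: 0.0569
finger_force: 38.6
clock: 14.05
position: [0.4967, 0.3016, 0.1704]
tool_rot: [-3.14, -0.0, 0.003]
force: [-0.5, -0.4, -3.1]
grip_width: 0.0574
finger_force: 38.6
clock: 14.55
position: [0.4981, 0.2974, 0.1697]
tool_rot: [3.141, -0.0, -0.001]
force: [0.3, -0.2, -3.2]
grip_width: 0.0571
finger_force: 38.6
```

```bash
python3 -m crank '{"travel":[[0,0,-3],[0,0,-6.5],[0,0,-9],[0,0,-11],[0,0,-11.9]],"turn":[[0,0,0],[0,0,0],[0,0,0],[0,0,0],[0,0,0]],"gripper":[1,1,1,1,1]}'
python3 -m crank '{"travel":[[0,0,0],[0,0,0],[0,0,-0.2],[0,0,-0.4],[0,0,-0.5]],"turn":[[0,0,0],[0,0,0],[0,0,0],[0,0,0],[0,0,0]],"gripper":[1,1,1,1,1]}'
python3 -m crank '{"travel":[[0,0,-0.05],[0,0,-0.1],[0,0,-0.1],[0,0,-0.1],[0,0,-0.1]],"turn":[[0,0,0],[0,0,0],[0,0,0],[0,0,0],[0,0,0]],"gripper":[1,1,1,1,1]}'
```

```text
clock: 15.05
position: [0.4972, 0.2975, 0.0489]
tool_rot: [3.14, 0.002, -0.0]
force: [0.3, -1.1, -2.4]
grip_width: 0.0572
finger_force: 38.5
clock: 15.55
position: [0.4979, 0.2983, 0.0459]
tool_rot: [-3.141, -0.001, -0.0]
force: [-0.0, 0.4, -3.2]
grip_width: 0.0569
finger_force: 38.5
clock: 16.05
position: [0.4979, 0.2983, 0.0451]
tool_rot: [-3.141, -0.0, -0.0]
force: [-3.2, -1.4, 7.9]
grip_width: 0.0572
finger_force: 39.2
```

```bash
python3 -m crank '{"travel":[[0,0,0],[0,0,0],[0,0,0],[0,0,0],[0,0,0]],"turn":[[0,0,0],[0,0,0],[0,0,0],[0,0,0],[0,0,0]],"gripper":[0.8,0.6,0.3,0,0]}'
python3 -m crank '{"travel":[[0,0,0],[0,0,1],[0,0,5],[0,0,10],[0,0,15]],"turn":[[0,0,0],[0,0,0],[0,0,0],[0,0,0],[0,0,0]],"gripper":[0,0,0,0,0]}'
python3 -m crank '{"travel":[[1,-3,0],[2.5,-7,0],[4,-12,0],[5.5,-16.5,0],[7,-21,0]],"turn":[[0,0,0],[0,0,0],[0,0,0],[0,0,0],[0,0,0]],"gripper":[0,0,0,0,0]}'
python3 -m crank '{"travel":[[1.5,-4.5,0],[3,-9,0],[4.5,-14,0],[5.5,-18,0],[6.3,-20.2,0]],"turn":[[0,0,0],[0,0,0],[0,0,0],[0,0,0],[0,0,0]],"gripper":[0,0,0,0,0]}'
python3 -m crank '{"travel":[[0,0,0],[0,0,0],[0,0,0],[0,0,0],[0,0,0]],"turn":[[0,0,0],[0,0,0],[0,0,0],[0,0,0],[0,0,0]],"gripper":[0,0,0,0,0]}'
python3 - <<'E'
from h import *
f=grab('scene','s4.png'); t=grab('top')
np.set_printoptions(precision=4,suppress=True)
print(bot.observe()['position'])
b=[cen(x).round(1) for x in blobs(t,'red')],[cen(x).round(1) for x in blobs(f,'red')];print(b)
E
```

```text
clock: 16.55
position: [0.4979, 0.2982, 0.0446]
tool_rot: [-3.142, -0.0, -0.0]
force: [-0.1, 0.4, -0.1]
grip_width: 0.0846
finger_force: 0.0
clock: 17.05
position: [0.4973, 0.298, 0.1969]
tool_rot: [3.142, 0.0, 0.0]
force: [0.8, 1.2, 0.7]
grip_width: 0.0854
finger_force: 0.0
clock: 17.55
position: [0.5681, 0.086, 0.1955]
tool_rot: [-3.142, -0.001, -0.0]
force: [1.0, 1.1, -0.5]
grip_width: 0.0856
finger_force: 0.0
clock: 18.05
position: [0.6307, -0.1184, 0.1953]
tool_rot: [3.14, -0.0, -0.004]
force: [-1.0, 1.1, 0.4]
grip_width: 0.0855
finger_force: 0.0
clock: 18.55
position: [0.6308, -0.1129, 0.1948]
tool_rot: [-3.141, -0.0, 0.001]
force: [-0.8, -0.3, -0.5]
grip_width: 0.0853
finger_force: 0.0
[ 0.6308 -0.1133  0.1947]
([array([330.5, 159.5]), array([287.8,  75. ])], [array([239.5, 240.1]), array([319.9, 325.3]), array([242.4, 274.2])])
```

View pics/s4.png

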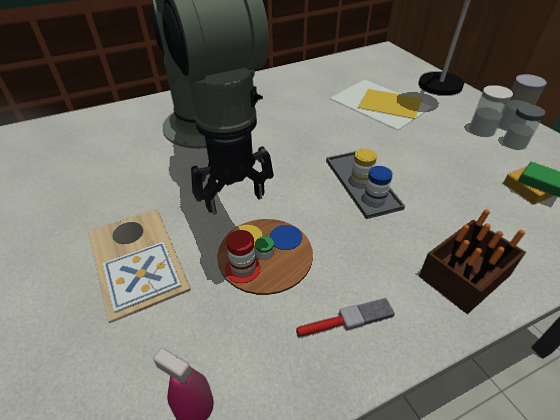

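Yellow (364,165) and blue (379,183) stand upright in the tray. Now red.

```bash
python3 -m crank '{"travel":[[0,-0.1,-3],[0,-0.1,-6.5],[0,-0.1,-10],[0,-0.1,-13],[0,-0.1,-14.5]],"turn":[[0,0,0],[0,0,0],[0,0,0],[0,0,0],[0,0,0]],"gripper":[0,0,0,0,0]}'
python3 -m crank '{"travel":[[0,0,0],[0,0,0],[0,0,0],[0,0,0],[0,0,0]],"turn":[[0,0,0],[0,0,0],[0,0,0],[0,0,0],[0,0,0]],"gripper":[0,0,0.2,0.4,0.6]}' 40
python3 -m crank '{"travel":[[0,0,0],[0,0,0],[0,0,0],[0,0,0],[0,0,0]],"turn":[[0,0,0],[0,0,0],[0,0,0],[0,0,0],[0,0,0]],"gripper":[0.8,1,1,1,1]}' 40
python3 -m crank '{"travel":[[0,0,1],[0,0,3],[0,0,6],[0,0,9],[0,0,12]],"turn":[[0,0,0],[0,0,0],[0,0,0],[0,0,0],[0,0,0]],"gripper":[1,1,1,1,1]}' 40
python3 -m crank '{"travel":[[-1,2,0],[-3,6,0],[-5,10,0],[-7,14,0],[-9,18,0]],"turn":[[0,0,0],[0,0,0],[0,0,0],[0,0,0],[0,0,0]],"gripper":[1,1,1,1,1]}' 40
python3 -m crank '{"travel":[[-2,4,0],[-4,8,0],[-6,12,0],[-8,16,0],[-10,20,0]],"turn":[[0,0,0],[0,0,0],[0,0,0],[0,0,0],[0,0,0]],"gripper":[1,1,1,1,1]}' 40
python3 -m crank '{"travel":[[-1,2,0],[-2,4,0],[-2.3,4.5,0],[-2.3,4.5,0],[-2.3,4.5,0]],"turn":[[0,0,0],[0,0,0],[0,0,0],[0,0,0],[0,0,0]],"gripper":[1,1,1,1,1]}' 40
```

```text
clock: 19.15
position: [0.6296, -0.1144, 0.0471]
tool_rot: [-3.141, 0.003, 0.0]
force: [-0.5, 0.1, -0.2]
grip_width: 0.0855
finger_force: 0.0
clock: 19.65
position: [0.6316, -0.1147, 0.051]
tool_rot: [3.142, -0.002, -0.0]
force: [-2.0, 2.1, 8.8]
grip_width: 0.0571
finger_force: 35.7
clock: 20.15
position: [0.6316, -0.1146, 0.051]
tool_rot: [-3.142, -0.002, -0.0]
force: [-2.2, 1.7, 10.1]
grip_width: 0.0571
finger_force: 35.7
clock: 20.65
position: [0.6306, -0.1148, 0.1717]
tool_rot: [3.142, -0.0, -0.0]
force: [0.1, 0.0, -2.7]
grip_width: 0.0569
finger_force: 38.7
clock: 21.15
position: [0.5399, 0.0665, 0.1705]
tool_rot: [-3.141, -0.001, -0.0]
force: [1.5, 0.7, -1.3]
grip_width: 0.0567
finger_force: 39.0
clock: 21.65
position: [0.4399, 0.2666, 0.1706]
tool_rot: [-3.141, -0.001, -0.0]
force: [0.4, 0.5, -2.1]
grip_width: 0.0565
finger_force: 39.0
clock: 22.15
position: [0.4183, 0.3093, 0.1699]
tool_rot: [3.141, -0.001, -0.001]
force: [0.4, -0.6, -1.8]
grip_width: 0.0567
finger_force: 38.9
```

```bash
python3 -m crank '{"travel":[[0,0,-3],[0,0,-6.5],[0,0,-9],[0,0,-11],[0,0,-11.9]],"turn":[[0,0,0],[0,0,0],[0,0,0],[0,0,0],[0,0,0]],"gripper":[1,1,1,1,1]}'
python3 -m crank '{"travel":[[0,0,0],[0,0,0],[0,0,-0.2],[0,0,-0.4],[0,0,-0.5]],"turn":[[0,0,0],[0,0,0],[0,0,0],[0,0,0],[0,0,0]],"gripper":[1,1,1,1,1]}'
python3 -m crank '{"travel":[[0,0,-0.05],[0,0,-0.1],[0,0,-0.1],[0,0,-0.1],[0,0,-0.1]],"turn":[[0,0,0],[0,0,0],[0,0,0],[0,0,0],[0,0,0]],"gripper":[1,1,1,1,1]}'
```

```text
clock: 22.65
position: [0.4179, 0.3086, 0.0491]
tool_rot: [3.14, 0.001, -0.002]
force: [1.0, 0.5, -1.3]
grip_width: 0.0569
finger_force: 38.9
clock: 23.15
position: [0.418, 0.3103, 0.0459]
tool_rot: [-3.141, -0.0, -0.0]
force: [0.2, -1.7, -2.7]
grip_width: 0.0566
finger_force: 38.9
clock: 23.65
position: [0.4179, 0.3104, 0.045]
tool_rot: [-3.141, -0.0, -0.0]
force: [-2.0, -1.2, 7.5]
grip_width: 0.0567
finger_force: 39.2
```

```bash
python3 -m crank '{"travel":[[0,0,0],[0,0,0],[0,0,0],[0,0,0],[0,0,0]],"turn":[[0,0,0],[0,0,0],[0,0,0],[0,0,0],[0,0,0]],"gripper":[0.8,0.6,0.3,0,0]}'
python3 -m crank '{"travel":[[0,0,0],[0,0,1],[0,0,5],[0,0,10],[0,0,14]],"turn":[[0,0,0],[0,0,0],[0,0,0],[0,0,0],[0,0,0]],"gripper":[0,0,0,0,0]}'
python3 -m crank '{"travel":[[1.5,-3,0],[3.5,-7,0],[5.5,-11,0],[7.5,-15,0],[9.5,-19,0]],"turn":[[0,0,0],[0,0,0],[0,0,0],[0,0,0],[0,0,0]],"gripper":[0,0,0,0,0]}'
python3 -m crank '{"travel":[[2,-4,0],[4,-8,0],[6,-12,0],[8,-15.5,0],[9.7,-17.2,0]],"turn":[[0,0,0],[0,0,0],[0,0,0],[0,0,0],[0,0,0]],"gripper":[0,0,0,0,0]}'
python3 -m crank '{"travel":[[0,0,0],[0,0,0],[0,0,0],[0,0,0],[0,0,0]],"turn":[[0,0,0],[0,0,0],[0,0,0],[0,0,0],[0,0,0]],"gripper":[0,0,0,0,0]}'
python3 - <<'E'
from h import *
f=grab('scene');t=grab('top','t5.png');w=grab('wrist')
np.set_printoptions(precision=4,suppress=True)
print(bot.observe()['position'])
for c in('red','yellow','blue','green'):
    for n,g in(('t',t),('w',w)):
        for b in blobs(g,c)[:2]: 
            e=cv2.fitEllipse(b);print(c,n,np.round(e[0],1),np.round(e[1],1),'@.011',plane(g,e[0],.011)[0],'@.044',plane(g,e[0],.044)[0],'@.1',plane(g,e[0],.1)[0])
E
```

```text
clock: 24.15
position: [0.4178, 0.3102, 0.0446]
tool_rot: [-3.142, -0.0, -0.0]
force: [-0.2, -0.5, -0.1]
grip_width: 0.0846
finger_force: 0.0
clock: 24.65
position: [0.4178, 0.3102, 0.1877]
tool_rot: [-3.141, -0.001, -0.0]
force: [1.0, -0.0, -0.6]
grip_width: 0.0852
finger_force: 0.0
clock: 25.15
position: [0.5133, 0.1185, 0.1855]
tool_rot: [-3.141, -0.001, 0.0]
force: [1.0, 1.0, 0.6]
grip_width: 0.0851
finger_force: 0.0
clock: 25.65
position: [0.6103, -0.0559, 0.1854]
tool_rot: [3.14, -0.0, -0.004]
force: [0.6, 0.3, 0.9]
grip_width: 0.0852
finger_force: 0.0
clock: 26.15
position: [0.6096, -0.0511, 0.1848]
tool_rot: [-3.141, -0.0, 0.001]
force: [0.3, 1.1, 0.1]
grip_width: 0.0858
finger_force: 0.0
[ 0.6097 -0.0515  0.1847]
red t [105.8 264.1] [30.  31.4] @.011 [0.4255 0.3371 0.011 ] @.044 [0.4222 0.3261 0.044 ] @.1 [0.4166 0.3076 0.1   ]
red w [352.9 160.1] [87.4 93.2] @.011 [ 0.6312 -0.1148  0.011 ] @.044 [ 0.6374 -0.1083  0.044 ] @.1 [ 0.6478 -0.0971  0.1   ]
yellow t [115.  221.9] [29.7 31. ] @.011 [0.5113 0.3229 0.011 ] @.044 [0.5051 0.3124 0.044 ] @.1 [0.4947 0.2946 0.1   ]
yellow w [300.1 251. ] [75.7 84.1] @.011 [ 0.5457 -0.0708  0.011 ] @.044 [ 0.5608 -0.0688  0.044 ] @.1 [ 0.5864 -0.0654  0.1   ]
yellow w [526.2 250.4] [ 8.2 20.2] @.011 [ 0.5462 -0.2822  0.011 ] @.044 [ 0.5612 -0.2582  0.044 ] @.1 [ 0.5867 -0.2173  0.1   ]
blue t [267.1 183.4] [35.4 36.5] @.011 [0.5891 0.0134 0.011 ] @.044 [0.5804 0.0132 0.044 ] @.1 [0.5656 0.0129 0.1   ]
blue t [122.9 180.8] [29.1 30.5] @.011 [0.5973 0.311  0.011 ] @.044 [0.5883 0.301  0.044 ] @.1 [0.5731 0.2839 0.1   ]
blue w [206.5 204.3] [76.6 87.4] @.011 [0.5914 0.0138 0.011 ] @.044 [0.6017 0.007  0.044 ] @.1 [ 0.6192 -0.0046  0.1   ]
green w [279.4 191.7] [51.9 53.2] @.011 [ 0.603  -0.0515  0.011 ] @.044 [ 0.6121 -0.0515  0.044 ] @.1 [ 0.6276 -0.0515  0.1   ]
```

View pics/t5.png

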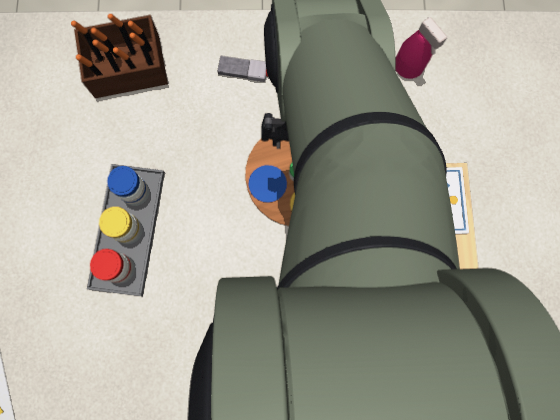

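Top view: all three jars upright in the tray at (124,180), (115,222), (107,264), with the arm over the stand. Taking the pot.

```bash
python3 -m crank '{"travel":[[0.2,0,-4],[0.2,0,-8],[0.2,0,-12],[0.2,0,-15],[0.2,0,-16.5]],"turn":[[0,0,0],[0,0,0],[0,0,0],[0,0,0],[0,0,0]],"gripper":[0,0,0,0,0]}'
python3 -m crank '{"travel":[[0,0,-0.7],[0,0,-0.7],[0,0,-0.7],[0,0,-0.7],[0,0,-0.7]],"turn":[[0,0,0],[0,0,0],[0,0,0],[0,0,0],[0,0,0]],"gripper":[0,0.1,0.3,0.5,0.6]}' 25
python3 -m crank '{"travel":[[0,0,0],[0,0,0],[0,0,0],[0,0,0],[0,0,0]],"turn":[[0,0,0],[0,0,0],[0,0,0],[0,0,0],[0,0,0]],"gripper":[0.8,1,1,1,1]}' 25
```

```text
clock: 26.8
position: [0.6105, -0.0516, 0.017]
tool_rot: [-3.141, 0.003, 0.0]
force: [-0.0, 0.4, 0.4]
grip_width: 0.0856
finger_force: 0.0
clock: 27.3
position: [0.6126, -0.0518, 0.014]
tool_rot: [3.142, -0.002, -0.0]
force: [-0.1, -0.1, 7.1]
grip_width: 0.0435
finger_force: 24.4
clock: 27.8
position: [0.6125, -0.0519, 0.0139]
tool_rot: [3.142, -0.002, -0.0]
force: [-2.9, -0.1, 7.8]
grip_width: 0.0432
finger_force: 24.4
```

```bash
python3 -m crank '{"travel":[[0,0,1],[0,0,3],[0,0,5],[0,0,7],[0,0,9]],"turn":[[0,0,0],[0,0,0],[0,0,0],[0,0,0],[0,0,0]],"gripper":[1,1,1,1,1]}'
python3 -m crank '{"travel":[[-1.5,-2,0],[-4,-5,0],[-6,-8,0],[-8.5,-11,0],[-11,-14.5,0]],"turn":[[0,0,0],[0,0,0],[0,0,0],[0,0,0],[0,0,0]],"gripper":[1,1,1,1,1]}'
python3 -m crank '{"travel":[[-2.5,-3,0],[-5,-6.5,0],[-7.5,-10,0],[-9,-12,0],[-9.6,-13,0]],"turn":[[0,0,0],[0,0,0],[0,0,0],[0,0,0],[0,0,0]],"gripper":[1,1,1,1,1]}'
python3 -m crank '{"travel":[[0,0,0],[0,0,0],[0,0,0],[0,0,0],[0,0,0]],"turn":[[0,0,0],[0,0,0],[0,0,0],[0,0,0],[0,0,0]],"gripper":[1,1,1,1,1]}'
python3 - <<'E'
from h import *
f=grab('scene');t=grab('top');w=grab('wrist','w6.png')
np.set_printoptions(precision=4,suppress=True)
print(bot.observe()['position'])
for c in('red','yellow','blue'):
    P=[]
    for n,g in(('t',t),('s',f)):
        box=(225,110,375,235) if n=='t' else (200,180,330,300)
        b=blobs(g,c,box)
        if not b: continue
        e=cv2.fitEllipse(b[0]);P.append((g,e[0]));print(c,n,np.round(e[0],1),np.round(e[1],1),'@.011',plane(g,e[0],.011)[0])
    if len(P)==2: print(tri([P[0][0],P[1][0]],[P[0][1],P[1][1]]))
E
```

```text
clock: 28.3
position: [0.6119, -0.0518, 0.1045]
tool_rot: [-3.142, -0.001, -0.0]
force: [0.1, 0.9, -0.6]
grip_width: 0.0434
finger_force: 25.7
clock: 28.8
position: [0.5011, -0.1974, 0.1037]
tool_rot: [3.141, -0.001, 0.001]
force: [0.0, -0.3, -0.6]
grip_width: 0.0435
finger_force: 25.8
clock: 29.3
position: [0.4041, -0.329, 0.1036]
tool_rot: [3.14, -0.0, -0.003]
force: [0.7, 0.1, -1.0]
grip_width: 0.0431
finger_force: 25.8
clock: 29.8
position: [0.4063, -0.3261, 0.1026]
tool_rot: [-3.141, -0.0, 0.001]
force: [-0.6, 0.5, -0.7]
grip_width: 0.0432
finger_force: 25.8
[ 0.406  -0.3265  0.1026]
red t [329.2 163.7] [35.5 37.4] @.011 [ 0.6304 -0.1165  0.011 ]
red s [242.2 268.2] [27.4 34.9] @.011 [ 0.6335 -0.1161  0.011 ]
(array([ 0.6314, -0.1161,  0.0084]), [0.0006891548608341249, 0.0006891548608341215])
yellow t [309.  203.9] [36.3 37.5] @.011 [ 0.545  -0.0722  0.011 ]
yellow s [245.8 236.5] [23.3 31.8] @.011 [ 0.5489 -0.0718  0.011 ]
(array([ 0.5459, -0.0717,  0.0079]), [0.0007914471117638676, 0.0007914471117639084])
blue t [267.1 183.3] [35.3 36.5] @.011 [0.5891 0.0134 0.011 ]
blue s [285.5 236.9] [23.5 31.4] @.011 [0.593  0.0135 0.011 ]
(array([0.5903, 0.0141, 0.0078]), [0.0007222670269437262, 0.0007222670269437034])
```

View pics/w6.png

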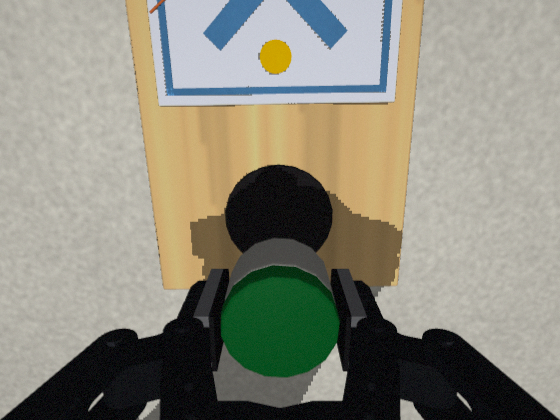

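Wrist view: the pot is held upright with its lid at (280,320), the coaster is centred at (279,213) and clear below, and the tile is untouched at the top of the frame.

```bash
python3 -m crank '{"travel":[[0,0,-2],[0,0,-4.5],[0,0,-6.5],[0,0,-7.4],[0,0,-7.8]],"turn":[[0,0,0],[0,0,0],[0,0,0],[0,0,0],[0,0,0]],"gripper":[1,1,1,1,1]}'
python3 -m crank '{"travel":[[0,0,0],[0,0,0],[0,0,-0.1],[0,0,-0.2],[0,0,-0.3]],"turn":[[0,0,0],[0,0,0],[0,0,0],[0,0,0],[0,0,0]],"gripper":[1,1,1,1,1]}'
python3 -m crank '{"travel":[[0,0,-0.05],[0,0,-0.1],[0,0,-0.15],[0,0,-0.15],[0,0,-0.15]],"turn":[[0,0,0],[0,0,0],[0,0,0],[0,0,0],[0,0,0]],"gripper":[1,1,1,1,1]}'
```

```text
clock: 30.45
position: [0.4056, -0.3266, 0.024]
tool_rot: [-3.141, 0.001, -0.0]
force: [-0.4, 0.6, -0.1]
grip_width: 0.0433
finger_force: 25.8
clock: 30.95
position: [0.4059, -0.3269, 0.0218]
tool_rot: [3.141, -0.0, -0.0]
force: [-0.9, -0.8, -1.0]
grip_width: 0.0433
finger_force: 25.8
clock: 31.45
position: [0.4058, -0.3267, 0.0201]
tool_rot: [-3.142, 0.0, -0.0]
force: [-0.6, 0.5, -0.7]
grip_width: 0.043
finger_force: 25.9
```

```bash
python3 -m crank '{"travel":[[0,0,-0.05],[0,0,-0.1],[0,0,-0.1],[0,0,-0.1],[0,0,-0.1]],"turn":[[0,0,0],[0,0,0],[0,0,0],[0,0,0],[0,0,0]],"gripper":[1,1,1,1,1]}'
```

```text
clock: 31.95
position: [0.4058, -0.3268, 0.0199]
tool_rot: [3.141, -0.0, -0.0]
force: [-5.3, 2.9, 21.3]
grip_width: 0.0433
finger_force: 27.9
```

```bash
python3 -m crank '{"travel":[[0,0,0.1],[0,0,0.1],[0,0,0.1],[0,0,0.1],[0,0,0.1]],"turn":[[0,0,0],[0,0,0],[0,0,0],[0,0,0],[0,0,0]],"gripper":[0.8,0.6,0.3,0,0]}'
python3 -m crank '{"travel":[[0,0,0],[0,0,1],[0,0,5],[0,0,10],[0,0,15]],"turn":[[0,0,0],[0,0,0],[0,0,0],[0,0,0],[0,0,0]],"gripper":[0,0,0,0,0]}'
python3 -m crank '{"travel":[[2,4,1],[4,8,1.5],[6,12,2],[8,16,2],[9,20.5,2]],"turn":[[0,0,0],[0,0,0],[0,0,0],[0,0,0],[0,0,0]],"gripper":[0,0,0,0,0]}'
python3 -m crank '{"travel":[[0,4.8,0],[0,9.6,0],[0,14.4,0],[0,19,0],[-1,23,0]],"turn":[[0,0,0],[0,0,0],[0,0,0],[0,0,0],[0,0,0]],"gripper":[0,0,0,0,0]}'
python3 -m crank '{"travel":[[-1.5,4.5,0],[-3,9,0],[-4.5,13.5,0],[-6,17.5,0],[-6.8,20.2,0]],"turn":[[0,0,0],[0,0,0],[0,0,0],[0,0,0],[0,0,0]],"gripper":[0,0,0,0,0]}'
python3 -m crank '{"travel":[[0,0,0],[0,0,0],[0,0,0],[0,0,0],[0,0,0]],"turn":[[0,0,0],[0,0,0],[0,0,0],[0,0,0],[0,0,0]],"gripper":[0,0,0,0,0]}'
python3 - <<'E'
from h import *
t=grab('top');w=grab('wrist','w7.png');f=grab('scene','s7.png')
np.set_printoptions(precision=4,suppress=True)
print(bot.observe()['position'])
e=cv2.fitEllipse(lid(t,'green',(400,240,480,300),(11,11),90)); print('pot',e,plane(t,e[0],.05)[0])
co=blobs(t,'dark',(400,230,480,300))
for c in co: print('dark',cv2.boundingRect(c))
E
```

```text
clock: 32.45
position: [0.4058, -0.3268, 0.02]
tool_rot: [-3.141, 0.0, -0.0]
force: [0.7, 1.6, 0.9]
grip_width: 0.0842
finger_force: 0.0
clock: 32.95
position: [0.4053, -0.3264, 0.1724]
tool_rot: [-3.141, 0.0, -0.0]
force: [0.4, -1.3, 0.6]
grip_width: 0.0853
finger_force: 0.0
clock: 33.45
position: [0.4969, -0.1203, 0.1911]
tool_rot: [3.141, -0.002, -0.0]
force: [1.0, 0.1, -0.3]
grip_width: 0.0856
finger_force: 0.0
clock: 33.95
position: [0.4859, 0.1107, 0.1909]
tool_rot: [-3.141, -0.001, 0.001]
force: [0.1, 1.5, 0.6]
grip_width: 0.0854
finger_force: 0.0
clock: 34.45
position: [0.416, 0.313, 0.1909]
tool_rot: [-3.141, -0.0, 0.002]
force: [1.6, -0.1, -0.2]
grip_width: 0.0851
finger_force: 0.0
clock: 34.95
position: [0.4182, 0.3094, 0.1902]
tool_rot: [3.142, -0.0, -0.002]
force: [0.4, -0.1, -0.3]
grip_width: 0.0852
finger_force: 0.0
[0.418  0.3098 0.1901]
pot ((444.0026550292969, 268.7061462402344), (20.16822052001953, 21.336030960083008), 150.30613708496094) [ 0.4054 -0.328   0.05  ]
dark (421, 253, 32, 35)
```

View pics/s7.png

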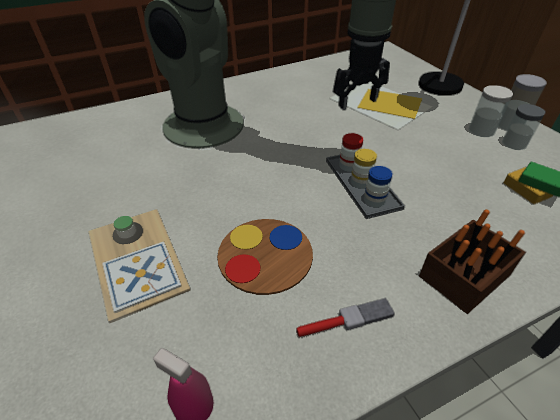

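View pics/w7.png

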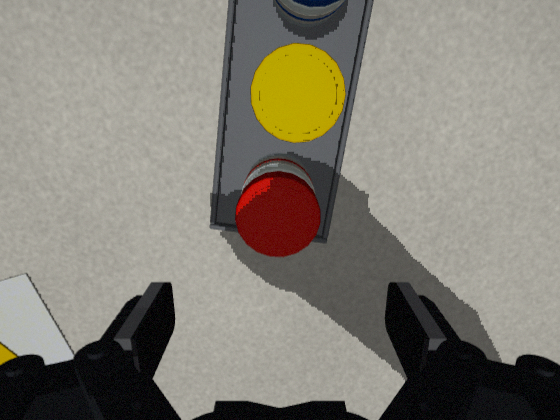

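The pot is upright on the coaster at (124,225) with the tile unmoved, and all three discs are clear. In the wrist view the red lid (278,214) lies on the gripper's centre line. Returning red.

```bash
python3 -m crank '{"travel":[[0,0,-3],[0,0,-6.5],[0,0,-10],[0,0,-13],[0,0,-14.5]],"turn":[[0,0,0],[0,0,0],[0,0,0],[0,0,0],[0,0,0]],"gripper":[0,0,0,0,0]}'
python3 -m crank '{"travel":[[0,0,0],[0,0,0],[0,0,0],[0,0,0],[0,0,0]],"turn":[[0,0,0],[0,0,0],[0,0,0],[0,0,0],[0,0,0]],"gripper":[0,0,0.2,0.4,0.6]}' 40
python3 -m crank '{"travel":[[0,0,0],[0,0,0],[0,0,0],[0,0,0],[0,0,0]],"turn":[[0,0,0],[0,0,0],[0,0,0],[0,0,0],[0,0,0]],"gripper":[0.8,1,1,1,1]}' 40
python3 -m crank '{"travel":[[0,0,1],[0,0,3],[0,0,6],[0,0,9],[0,0,12.5]],"turn":[[0,0,0],[0,0,0],[0,0,0],[0,0,0],[0,0,0]],"gripper":[1,1,1,1,1]}'
python3 -m crank '{"travel":[[1,-2,0],[3,-6,0],[5,-10,0],[7,-14,0],[9,-18,0]],"turn":[[0,0,0],[0,0,0],[0,0,0],[0,0,0],[0,0,0]],"gripper":[1,1,1,1,1]}'
python3 -m crank '{"travel":[[2,-4,0],[4,-8,0],[6,-12,0],[8,-16,0],[10,-20,0]],"turn":[[0,0,0],[0,0,0],[0,0,0],[0,0,0],[0,0,0]],"gripper":[1,1,1,1,1]}'
python3 -m crank '{"travel":[[1,-2,0],[2,-4,0],[2.3,-4.5,0],[2.3,-4.5,0],[2.3,-4.5,0]],"turn":[[0,0,0],[0,0,0],[0,0,0],[0,0,0],[0,0,0]],"gripper":[1,1,1,1,1]}'
python3 -m crank '{"travel":[[0,0,0],[0,0,0],[0,0,0],[0,0,0],[0,0,0]],"turn":[[0,0,0],[0,0,0],[0,0,0],[0,0,0],[0,0,0]],"gripper":[1,1,1,1,1]}'
```

```text
clock: 35.6
position: [0.417, 0.3095, 0.0428]
tool_rot: [3.14, 0.002, -0.0]
force: [-0.1, -0.0, 0.1]
grip_width: 0.0854
finger_force: 0.0
clock: 36.1
position: [0.4184, 0.3107, 0.0462]
tool_rot: [-3.14, -0.001, -0.0]
force: [-1.1, 0.5, 8.3]
grip_width: 0.0567
finger_force: 39.2
clock: 36.6
position: [0.4184, 0.3107, 0.0462]
tool_rot: [-3.14, -0.001, -0.0]
force: [-1.1, 0.7, 8.4]
grip_width: 0.0569
finger_force: 39.1
clock: 37.1
position: [0.4174, 0.3098, 0.1718]
tool_rot: [3.141, 0.0, -0.0]
force: [1.3, 0.0, -2.3]
grip_width: 0.0565
finger_force: 41.9
clock: 37.6
position: [0.5083, 0.1284, 0.1711]
tool_rot: [-3.141, -0.001, -0.0]
force: [0.5, -0.1, -2.3]
grip_width: 0.0568
finger_force: 42.1
clock: 38.1
position: [0.6082, -0.0717, 0.1711]
tool_rot: [-3.141, -0.001, -0.0]
force: [0.9, 1.2, -1.8]
grip_width: 0.0567
finger_force: 42.1
clock: 38.6
position: [0.6305, -0.1137, 0.1704]
tool_rot: [-3.141, 0.0, 0.001]
force: [0.2, 0.2, -2.1]
grip_width: 0.0567
finger_force: 42.1
clock: 39.1
position: [0.6307, -0.1147, 0.1701]
tool_rot: [-3.142, 0.0, -0.0]
force: [0.2, -0.1, -1.1]
grip_width: 0.0571
finger_force: 42.1
```

```bash
python3 -m crank '{"travel":[[0.1,-0.1,-3],[0.1,-0.1,-6],[0.1,-0.1,-9],[0.1,-0.1,-10.8],[0.1,-0.1,-11.3]],"turn":[[0,0,0],[0,0,0],[0,0,0],[0,0,0],[0,0,0]],"gripper":[1,1,1,1,1]}'
python3 -m crank '{"travel":[[0,0,0],[0,0,0],[0,0,-0.1],[0,0,-0.2],[0,0,-0.3]],"turn":[[0,0,0],[0,0,0],[0,0,0],[0,0,0],[0,0,0]],"gripper":[1,1,1,1,1]}'
python3 -m crank '{"travel":[[0,0,-0.05],[0,0,-0.1],[0,0,-0.15],[0,0,-0.2],[0,0,-0.2]],"turn":[[0,0,0],[0,0,0],[0,0,0],[0,0,0],[0,0,0]],"gripper":[1,1,1,1,1]}'
```

```text
clock: 39.6
position: [0.6307, -0.1156, 0.055]
tool_rot: [-3.141, 0.003, -0.0]
force: [-0.5, 0.6, -1.2]
grip_width: 0.0565
finger_force: 42.0
clock: 40.1
position: [0.632, -0.1158, 0.0545]
tool_rot: [3.142, -0.001, -0.0]
force: [0.4, -0.6, -2.8]
grip_width: 0.0565
finger_force: 42.0
clock: 40.6
position: [0.6318, -0.1158, 0.0523]
tool_rot: [3.142, -0.0, -0.0]
force: [-2.0, 1.5, 2.7]
grip_width: 0.0567
finger_force: 42.4
```

Contact. Release, then on to yellow at (0.498, 0.298).

```bash
python3 -m crank '{"travel":[[0,0,0],[0,0,0],[0,0,0],[0,0,0],[0,0,0]],"turn":[[0,0,0],[0,0,0],[0,0,0],[0,0,0],[0,0,0]],"gripper":[0.8,0.6,0.3,0,0]}'
python3 -m crank '{"travel":[[0,0,0],[0,0,1],[0,0,5],[0,0,10],[0,0,14]],"turn":[[0,0,0],[0,0,0],[0,0,0],[0,0,0],[0,0,0]],"gripper":[0,0,0,0,0]}'
python3 -m crank '{"travel":[[-1,3,0],[-2.5,7,0],[-4,12,0],[-5.5,16.5,0],[-7,21,0]],"turn":[[0,0,0],[0,0,0],[0,0,0],[0,0,0],[0,0,0]],"gripper":[0,0,0,0,0]}'
python3 -m crank '{"travel":[[-1.5,4.5,0],[-3,9,0],[-4.5,14,0],[-5.7,18,0],[-6.4,20.4,0]],"turn":[[0,0,0],[0,0,0],[0,0,0],[0,0,0],[0,0,0]],"gripper":[0,0,0,0,0]}'
python3 -m crank '{"travel":[[0,0,0],[0,0,0],[0,0,0],[0,0,0],[0,0,0]],"turn":[[0,0,0],[0,0,0],[0,0,0],[0,0,0],[0,0,0]],"gripper":[0,0,0,0,0]}'
python3 - <<'E'
from h import *
t=grab('top','t8.png');s=grab('scene')
np.set_printoptions(precision=4,suppress=True)
print(bot.observe()['position'])
a=lid(t,'red',(225,110,375,235),(25,25),140);b=lid(s,'red',(200,180,330,300),(15,9),125)
print(tri([t,s],[cen(a),cen(b)]))
E
```

```text
clock: 41.1
position: [0.6318, -0.1158, 0.052]
tool_rot: [-3.142, 0.0, -0.0]
force: [-0.0, 0.7, 0.6]
grip_width: 0.0852
finger_force: 0.0
clock: 41.6
position: [0.632, -0.1158, 0.1954]
tool_rot: [3.142, -0.002, -0.0]
force: [0.9, -0.6, 0.6]
grip_width: 0.0853
finger_force: 0.0
clock: 42.1
position: [0.5609, 0.0961, 0.193]
tool_rot: [-3.141, -0.001, -0.0]
force: [0.4, 1.3, 0.1]
grip_width: 0.0852
finger_force: 0.0
clock: 42.6
position: [0.4961, 0.3021, 0.193]
tool_rot: [-3.14, -0.0, 0.003]
force: [0.0, -0.2, -0.8]
grip_width: 0.0853
finger_force: 0.0
clock: 43.1
position: [0.4982, 0.2974, 0.1922]
tool_rot: [3.142, -0.0, -0.001]
force: [-0.6, 0.0, 0.8]
grip_width: 0.0854
finger_force: 0.0
[0.498  0.2977 0.1922]
(array([ 0.6314, -0.1163,  0.104 ]), [0.0004311842654068652, 0.00043118426540687143])
```

View pics/t8.png

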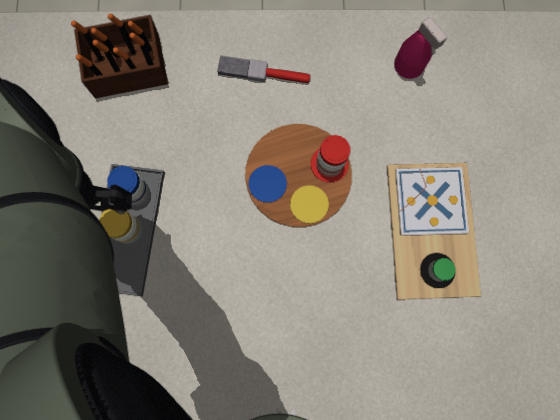

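Red lid (335,151) sits on its disc, the pot is on the coaster at (441,270), and the tile is unmoved. Yellow next.

```bash
python3 -m crank '{"travel":[[0,0,-3],[0,0,-6.5],[0,0,-10],[0,0,-13],[0,0,-14.6]],"turn":[[0,0,0],[0,0,0],[0,0,0],[0,0,0],[0,0,0]],"gripper":[0,0,0,0,0]}'
python3 -m crank '{"travel":[[0,0,0],[0,0,0],[0,0,0],[0,0,0],[0,0,0]],"turn":[[0,0,0],[0,0,0],[0,0,0],[0,0,0],[0,0,0]],"gripper":[0,0,0.2,0.4,0.6]}' 40
python3 -m crank '{"travel":[[0,0,0],[0,0,0],[0,0,0],[0,0,0],[0,0,0]],"turn":[[0,0,0],[0,0,0],[0,0,0],[0,0,0],[0,0,0]],"gripper":[0.8,1,1,1,1]}' 40
python3 -m crank '{"travel":[[0,0,1],[0,0,3],[0,0,6],[0,0,9],[0,0,12.5]],"turn":[[0,0,0],[0,0,0],[0,0,0],[0,0,0],[0,0,0]],"gripper":[1,1,1,1,1]}'
python3 -m crank '{"travel":[[0.2,-2,0],[0.5,-6,0],[1,-11,0],[2,-16,0],[3,-20,0]],"turn":[[0,0,0],[0,0,0],[0,0,0],[0,0,0],[0,0,0]],"gripper":[1,1,1,1,1]}'
python3 -m crank '{"travel":[[0.3,-4,0],[0.8,-9,0],[1.3,-13,0],[1.7,-16,0],[1.8,-17,0]],"turn":[[0,0,0],[0,0,0],[0,0,0],[0,0,0],[0,0,0]],"gripper":[1,1,1,1,1]}'
python3 -m crank '{"travel":[[0,0,0],[0,0,0],[0,0,0],[0,0,0],[0,0,0]],"turn":[[0,0,0],[0,0,0],[0,0,0],[0,0,0],[0,0,0]],"gripper":[1,1,1,1,1]}'
python3 -m crank '{"travel":[[0,0,0],[0,0,0],[0,0,0],[0,0,0],[0,0,0]],"turn":[[0,0,0],[0,0,0],[0,0,0],[0,0,0],[0,0,0]],"gripper":[1,1,1,1,1]}'
```

```text
clock: 43.7
position: [0.4969, 0.2974, 0.0436]
tool_rot: [3.14, 0.002, -0.0]
force: [0.7, 0.3, -0.0]
grip_width: 0.0855
finger_force: 0.0
clock: 44.2
position: [0.4984, 0.2985, 0.0474]
tool_rot: [-3.141, -0.002, -0.0]
force: [-1.0, -0.9, 9.6]
grip_width: 0.0571
finger_force: 40.4
clock: 44.7
position: [0.4984, 0.2986, 0.0474]
tool_rot: [-3.141, -0.002, -0.0]
force: [-1.2, -0.9, 9.2]
grip_width: 0.0573
finger_force: 40.4
clock: 45.2
position: [0.4973, 0.2979, 0.1727]
tool_rot: [3.141, 0.0, -0.0]
force: [1.2, -0.9, -2.8]
grip_width: 0.0569
finger_force: 43.3
clock: 45.7
position: [0.5277, 0.0955, 0.1721]
tool_rot: [3.141, -0.001, -0.001]
force: [1.2, 0.4, -2.9]
grip_width: 0.0568
finger_force: 43.5
clock: 46.2
position: [0.5457, -0.0756, 0.1719]
tool_rot: [3.14, -0.001, -0.004]
force: [-0.1, 0.1, -2.3]
grip_width: 0.0569
finger_force: 43.6
clock: 46.7
position: [0.5458, -0.071, 0.1711]
tool_rot: [-3.141, 0.0, 0.001]
force: [-0.3, 0.1, -2.4]
grip_width: 0.0571
finger_force: 43.6
clock: 47.2
position: [0.5458, -0.0718, 0.1711]
tool_rot: [-3.142, 0.0, -0.0]
force: [0.6, 0.7, -2.8]
grip_width: 0.057
finger_force: 43.6
```

```bash
python3 -m crank '{"travel":[[0,0,-3],[0,0,-6],[0,0,-9],[0,0,-10.8],[0,0,-11.3]],"turn":[[0,0,0],[0,0,0],[0,0,0],[0,0,0],[0,0,0]],"gripper":[1,1,1,1,1]}'
python3 -m crank '{"travel":[[0,0,0],[0,0,0],[0,0,-0.1],[0,0,-0.2],[0,0,-0.3]],"turn":[[0,0,0],[0,0,0],[0,0,0],[0,0,0],[0,0,0]],"gripper":[1,1,1,1,1]}'
python3 -m crank '{"travel":[[0,0,-0.05],[0,0,-0.1],[0,0,-0.15],[0,0,-0.2],[0,0,-0.2]],"turn":[[0,0,0],[0,0,0],[0,0,0],[0,0,0],[0,0,0]],"gripper":[1,1,1,1,1]}'
```

```text
clock: 47.7
position: [0.5448, -0.0717, 0.0563]
tool_rot: [-3.141, 0.003, 0.0]
force: [-0.5, 0.0, -1.8]
grip_width: 0.0567
finger_force: 43.4
clock: 48.2
position: [0.546, -0.0718, 0.0555]
tool_rot: [3.142, -0.001, -0.0]
force: [0.5, -0.5, -2.7]
grip_width: 0.0569
finger_force: 43.5
clock: 48.7
position: [0.5458, -0.0718, 0.0534]
tool_rot: [3.142, -0.0, -0.0]
force: [-3.7, 1.0, 7.0]
grip_width: 0.057
finger_force: 44.3
```

Contact. Release, then go to blue at (0.5765, 0.288).

```bash
python3 -m crank '{"travel":[[0,0,0],[0,0,0],[0,0,0],[0,0,0],[0,0,0]],"turn":[[0,0,0],[0,0,0],[0,0,0],[0,0,0],[0,0,0]],"gripper":[0.8,0.6,0.3,0,0]}'
python3 -m crank '{"travel":[[0,0,0],[0,0,1],[0,0,5],[0,0,10],[0,0,14]],"turn":[[0,0,0],[0,0,0],[0,0,0],[0,0,0],[0,0,0]],"gripper":[0,0,0,0,0]}'
python3 -m crank '{"travel":[[0.5,3,0],[1,7,0],[1.5,12,0],[2,16.5,0],[2,20,0]],"turn":[[0,0,0],[0,0,0],[0,0,0],[0,0,0],[0,0,0]],"gripper":[0,0,0,0,0]}'
python3 -m crank '{"travel":[[0.3,4,0],[0.6,8,0],[1,12,0],[1.1,15,0],[1.1,16,0]],"turn":[[0,0,0],[0,0,0],[0,0,0],[0,0,0],[0,0,0]],"gripper":[0,0,0,0,0]}'
python3 -m crank '{"travel":[[0,0,0],[0,0,0],[0,0,0],[0,0,0],[0,0,0]],"turn":[[0,0,0],[0,0,0],[0,0,0],[0,0,0],[0,0,0]],"gripper":[0,0,0,0,0]}'
python3 - <<'E'
from h import *
t=grab('top');s=grab('scene','s9.png')
np.set_printoptions(precision=4,suppress=True)
print(bot.observe()['position'])
a=lid(t,'yellow',(225,110,375,235),(25,25),150);b=lid(s,'yellow',(200,180,330,300),(15,9),145)
print(tri([t,s],[cen(a),cen(b)]))
E
```

```text
clock: 49.2
position: [0.5459, -0.0718, 0.0531]
tool_rot: [-3.142, -0.0, -0.0]
force: [0.9, -0.1, 0.1]
grip_width: 0.0845
finger_force: 0.0
clock: 49.7
position: [0.5459, -0.0718, 0.1962]
tool_rot: [-3.142, -0.001, -0.0]
force: [0.3, 0.7, 0.4]
grip_width: 0.0858
finger_force: 0.0
clock: 50.2
position: [0.5658, 0.1313, 0.1939]
tool_rot: [-3.141, -0.001, 0.001]
force: [0.3, 0.2, 0.4]
grip_width: 0.0858
finger_force: 0.0
clock: 50.7
position: [0.5758, 0.2921, 0.1936]
tool_rot: [-3.14, 0.0, 0.003]
force: [-0.1, 0.3, -0.1]
grip_width: 0.0855
finger_force: 0.0
clock: 51.2
position: [0.577, 0.2874, 0.1933]
tool_rot: [3.141, -0.0, -0.001]
force: [-0.0, -0.8, -0.5]
grip_width: 0.0854
finger_force: 0.0
[0.5769 0.2878 0.1932]
(array([ 0.5438, -0.0726,  0.1033]), [0.0005940435801421791, 0.0005940435801422262])
```

View pics/s9.png

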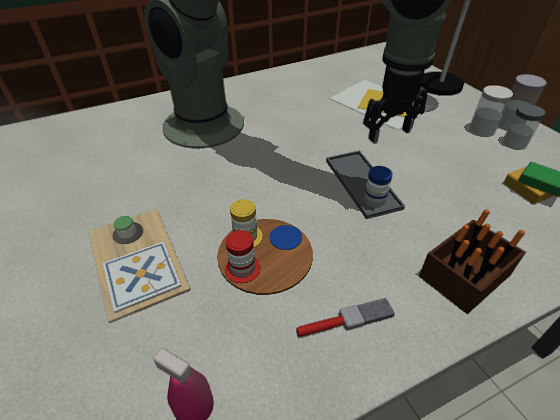

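Yellow (243,215) and red (240,255) stand on their discs; blue remains in the tray at (379,183).

```bash
python3 -m crank '{"travel":[[0,0,-3],[0,0,-6.5],[0,0,-10],[0,0,-13],[0,0,-14.7]],"turn":[[0,0,0],[0,0,0],[0,0,0],[0,0,0],[0,0,0]],"gripper":[0,0,0,0,0]}'
python3 -m crank '{"travel":[[0,0,0],[0,0,0],[0,0,0],[0,0,0],[0,0,0]],"turn":[[0,0,0],[0,0,0],[0,0,0],[0,0,0],[0,0,0]],"gripper":[0,0,0.2,0.4,0.6]}' 40
python3 -m crank '{"travel":[[0,0,0],[0,0,0],[0,0,0],[0,0,0],[0,0,0]],"turn":[[0,0,0],[0,0,0],[0,0,0],[0,0,0],[0,0,0]],"gripper":[0.8,1,1,1,1]}' 40
python3 -m crank '{"travel":[[0,0,1],[0,0,3],[0,0,6],[0,0,9],[0,0,12.5]],"turn":[[0,0,0],[0,0,0],[0,0,0],[0,0,0],[0,0,0]],"gripper":[1,1,1,1,1]}'
python3 -m crank '{"travel":[[0.2,-2,0],[0.5,-6,0],[0.7,-9,0],[0.9,-12,0],[0.9,-15,0]],"turn":[[0,0,0],[0,0,0],[0,0,0],[0,0,0],[0,0,0]],"gripper":[1,1,1,1,1]}'
python3 -m crank '{"travel":[[0.1,-3,0],[0.2,-6,0],[0.3,-9,0],[0.5,-11.5,0],[0.5,-12.3,0]],"turn":[[0,0,0],[0,0,0],[0,0,0],[0,0,0],[0,0,0]],"gripper":[1,1,1,1,1]}'
python3 -m crank '{"travel":[[0,0,0],[0,0,0],[0,0,0],[0,0,0],[0,0,0]],"turn":[[0,0,0],[0,0,0],[0,0,0],[0,0,0],[0,0,0]],"gripper":[1,1,1,1,1]}'
python3 -m crank '{"travel":[[0,0,0],[0,0,0],[0,0,0],[0,0,0],[0,0,0]],"turn":[[0,0,0],[0,0,0],[0,0,0],[0,0,0],[0,0,0]],"gripper":[1,1,1,1,1]}'
```

```text
clock: 51.8
position: [0.5759, 0.2876, 0.0438]
tool_rot: [3.14, 0.002, -0.0]
force: [-0.3, -0.6, 0.4]
grip_width: 0.0855
finger_force: 0.0
clock: 52.3
position: [0.5775, 0.2885, 0.0476]
tool_rot: [-3.141, -0.002, -0.0]
force: [-1.5, -1.1, 9.4]
grip_width: 0.0571
finger_force: 40.6
clock: 52.8
position: [0.5775, 0.2885, 0.0476]
tool_rot: [-3.141, -0.002, -0.0]
force: [-1.7, -2.5, 8.8]
grip_width: 0.0574
finger_force: 40.6
clock: 53.3
position: [0.5764, 0.288, 0.1727]
tool_rot: [3.141, 0.0, -0.0]
force: [-0.2, 0.5, -3.5]
grip_width: 0.0566
finger_force: 43.2
clock: 53.8
position: [0.5856, 0.1362, 0.1712]
tool_rot: [3.141, -0.0, -0.001]
force: [0.8, -0.7, -3.4]
grip_width: 0.0572
finger_force: 43.4
clock: 54.3
position: [0.5905, 0.0113, 0.1712]
tool_rot: [3.14, 0.0, -0.004]
force: [-0.0, -0.8, -2.9]
grip_width: 0.0569
finger_force: 43.4
clock: 54.8
position: [0.5907, 0.0159, 0.1711]
tool_rot: [-3.141, 0.0, 0.001]
force: [0.0, -0.2, -3.5]
grip_width: 0.0569
finger_force: 43.4
clock: 55.3
position: [0.5908, 0.0152, 0.1711]
tool_rot: [-3.142, 0.0, -0.0]
force: [0.4, -0.4, -2.5]
grip_width: 0.0568
finger_force: 43.4
```

```bash
python3 -m crank '{"travel":[[0.1,-0.1,-3],[0.1,-0.1,-6],[0.1,-0.1,-9],[0.1,-0.1,-10.8],[0.1,-0.1,-11.3]],"turn":[[0,0,0],[0,0,0],[0,0,0],[0,0,0],[0,0,0]],"gripper":[1,1,1,1,1]}'
python3 -m crank '{"travel":[[0,0,0],[0,0,0],[0,0,-0.1],[0,0,-0.2],[0,0,-0.3]],"turn":[[0,0,0],[0,0,0],[0,0,0],[0,0,0],[0,0,0]],"gripper":[1,1,1,1,1]}'
python3 -m crank '{"travel":[[0,0,-0.05],[0,0,-0.1],[0,0,-0.15],[0,0,-0.2],[0,0,-0.2]],"turn":[[0,0,0],[0,0,0],[0,0,0],[0,0,0],[0,0,0]],"gripper":[1,1,1,1,1]}'
```

```text
clock: 55.8
position: [0.5908, 0.0142, 0.0562]
tool_rot: [3.141, 0.003, -0.0]
force: [-0.3, 0.0, -2.2]
grip_width: 0.0569
finger_force: 43.3
clock: 56.3
position: [0.592, 0.0142, 0.0555]
tool_rot: [-3.142, -0.001, -0.0]
force: [0.1, -0.7, -3.1]
grip_width: 0.057
finger_force: 43.3
clock: 56.8
position: [0.5919, 0.0142, 0.0537]
tool_rot: [3.142, -0.0, -0.0]
force: [-4.7, -1.1, 9.7]
grip_width: 0.0569
finger_force: 44.2
```

Contact. Release and retreat upward and aside for a clear view.

```bash
python3 -m crank '{"travel":[[0,0,0],[0,0,0],[0,0,0],[0,0,0],[0,0,0]],"turn":[[0,0,0],[0,0,0],[0,0,0],[0,0,0],[0,0,0]],"gripper":[0.8,0.6,0.3,0,0]}'
python3 -m crank '{"travel":[[0,0,0],[0,0,1],[0,0,5],[0,0,10],[0,0,15]],"turn":[[0,0,0],[0,0,0],[0,0,0],[0,0,0],[0,0,0]],"gripper":[0,0,0,0,0]}'
python3 -m crank '{"travel":[[-1,3,1],[-2,7,2],[-3,12,3],[-4,16.5,3],[-5,21,3]],"turn":[[0,0,0],[0,0,0],[0,0,0],[0,0,0],[0,0,0]],"gripper":[0,0,0,0,0]}'
python3 -m crank '{"travel":[[0,2,0],[0,4,0],[0,6,0],[0,7,0],[0,7,0]],"turn":[[0,0,0],[0,0,0],[0,0,0],[0,0,0],[0,0,0]],"gripper":[0,0,0,0,0]}'
python3 - <<'E'
from h import *
t=grab('top','t10.png');s=grab('scene')
np.set_printoptions(precision=4,suppress=True)
for c,vt,vs in(('red',140,125),('yellow',150,145),('blue',105,98)):
    a=lid(t,c,(225,110,375,235),(25,25),vt);b=lid(s,c,(200,180,330,300),(15,9),vs)
    print(c,cv2.boundingRect(a),tri([t,s],[cen(a),cen(b)]))
cv2.imwrite('pics/crop_10.png',cv2.resize(t['pixels'][110:235,225:375,::-1],None,fx=4,fy=4,interpolation=cv2.INTER_NEAREST))
E
```

```text
clock: 57.3
position: [0.5919, 0.0143, 0.0531]
tool_rot: [-3.142, -0.0, -0.0]
force: [-0.1, -0.5, 0.3]
grip_width: 0.0847
finger_force: 0.0
clock: 57.8
position: [0.5913, 0.0143, 0.2054]
tool_rot: [-3.141, 0.0, 0.0]
force: [1.1, -0.1, 0.2]
grip_width: 0.0853
finger_force: 0.0
clock: 58.3
position: [0.5411, 0.2262, 0.2344]
tool_rot: [-3.141, -0.001, -0.0]
force: [0.6, 0.8, -0.6]
grip_width: 0.0851
finger_force: 0.0
clock: 58.8
position: [0.5415, 0.2954, 0.2331]
tool_rot: [-3.141, 0.0, 0.001]
force: [-0.6, -0.3, -0.5]
grip_width: 0.0856
finger_force: 0.0
red (321, 136, 29, 28) (array([ 0.6311, -0.1162,  0.1037]), [0.0004999823439683138, 0.0004999823439682029])
yellow (299, 180, 29, 29) (array([ 0.5439, -0.0727,  0.1034]), [0.0006642562009722373, 0.0006642562009722893])
blue (253, 157, 29, 28) (array([0.5901, 0.0132, 0.1036]), [0.0005275537163827627, 0.0005275537163827855])
```

View pics/crop_10.png

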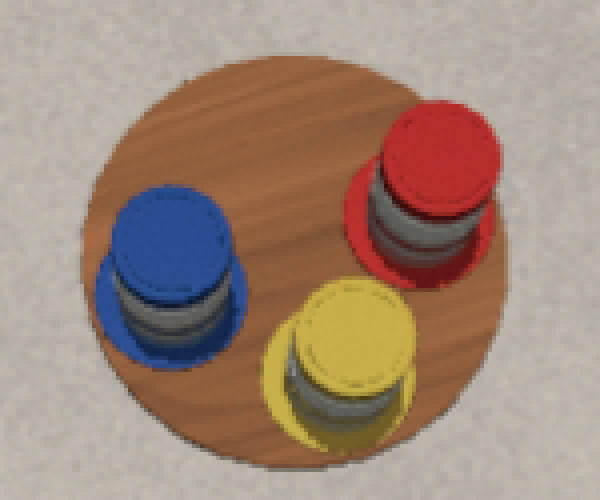

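View pics/t10.png

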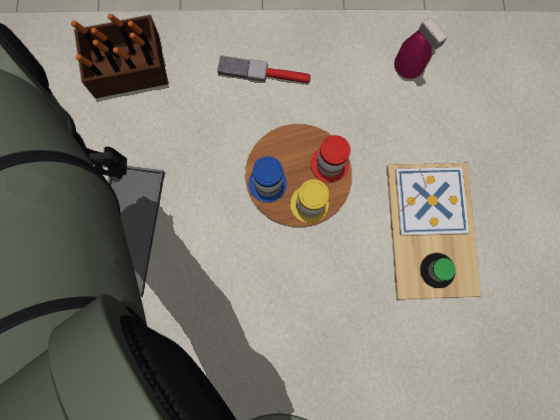

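All jars stand on their own discs, lids at crop blue (172,243), red (440,157), yellow (357,335). Yellow measures about 2–3 mm too near the robot, so I'll regrip and mend it, since time allows.

```bash
python3 -m crank '{"travel":[[0.1,-3,0],[0.2,-7,0],[0.3,-12,0],[0.4,-16.5,0],[0.5,-21,0]],"turn":[[0,0,0],[0,0,0],[0,0,0],[0,0,0],[0,0,0]],"gripper":[0,0,0,0,0]}'
python3 -m crank '{"travel":[[0,-4,0],[0,-8,-1],[0,-12,-2],[0,-15,-3],[0,-15.8,-3.8]],"turn":[[0,0,0],[0,0,0],[0,0,0],[0,0,0],[0,0,0]],"gripper":[0,0,0,0,0]}'
python3 -m crank '{"travel":[[0,0,0],[0,0,0],[0,0,0],[0,0,0],[0,0,0]],"turn":[[0,0,0],[0,0,0],[0,0,0],[0,0,0],[0,0,0]],"gripper":[0,0,0,0,0]}'
```

```text
clock: 59.4
position: [0.5464, 0.0809, 0.2333]
tool_rot: [3.141, -0.0, -0.002]
force: [1.5, -0.8, 0.1]
grip_width: 0.0855
finger_force: 0.0
clock: 59.9
position: [0.5458, -0.0789, 0.1947]
tool_rot: [3.14, 0.001, -0.006]
force: [-0.3, -0.3, 0.6]
grip_width: 0.0857
finger_force: 0.0
clock: 60.4
position: [0.547, -0.0731, 0.1954]
tool_rot: [-3.141, -0.0, 0.001]
force: [0.1, -0.2, 0.5]
grip_width: 0.0853
finger_force: 0.0
```

```bash
python3 -m crank '{"travel":[[-0.1,0.1,-3],[-0.1,0.1,-6.5],[-0.1,0.1,-10],[-0.1,0.1,-13],[-0.1,0.1,-14.3]],"turn":[[0,0,0],[0,0,0],[0,0,0],[0,0,0],[0,0,0]],"gripper":[0,0,0,0,0]}'
python3 -m crank '{"travel":[[0,0,0],[0,0,0],[0,0,0],[0,0,0],[0,0,0]],"turn":[[0,0,0],[0,0,0],[0,0,0],[0,0,0],[0,0,0]],"gripper":[0,0,0.2,0.4,0.6]}' 40
python3 -m crank '{"travel":[[0,0,0],[0,0,0],[0,0,0],[0,0,0],[0,0,0]],"turn":[[0,0,0],[0,0,0],[0,0,0],[0,0,0],[0,0,0]],"gripper":[0.8,1,1,1,1]}' 40
python3 -m crank '{"travel":[[0,0,0.5],[0,0,1],[0.1,0,1],[0.3,0.1,1],[0.3,0.1,1]],"turn":[[0,0,0],[0,0,0],[0,0,0],[0,0,0],[0,0,0]],"gripper":[1,1,1,1,1]}'
python3 -m crank '{"travel":[[0,0,0],[0,0,-0.2],[0,0,-0.4],[0,0,-0.6],[0,0,-0.7]],"turn":[[0,0,0],[0,0,0],[0,0,0],[0,0,0],[0,0,0]],"gripper":[1,1,1,1,1]}'
python3 -m crank '{"travel":[[0,0,-0.05],[0,0,-0.1],[0,0,-0.15],[0,0,-0.15],[0,0,-0.15]],"turn":[[0,0,0],[0,0,0],[0,0,0],[0,0,0],[0,0,0]],"gripper":[1,1,1,1,1]}'
```

```text
clock: 60.9
position: [0.5447, -0.0723, 0.0499]
tool_rot: [-3.141, 0.003, 0.001]
force: [0.1, -0.5, 0.4]
grip_width: 0.0855
finger_force: 0.0
clock: 61.4
position: [0.5465, -0.0728, 0.0535]
tool_rot: [3.141, -0.002, -0.0]
force: [-1.8, 0.7, 12.2]
grip_width: 0.0567
finger_force: 39.7
clock: 61.9
position: [0.5466, -0.0728, 0.0535]
tool_rot: [3.141, -0.002, -0.0]
force: [-2.5, -0.0, 12.9]
grip_width: 0.0573
finger_force: 39.7
clock: 62.4
position: [0.549, -0.0716, 0.062]
tool_rot: [-3.141, -0.0, -0.0]
force: [-0.5, 0.2, -2.5]
grip_width: 0.0575
finger_force: 42.9
clock: 62.9
position: [0.5486, -0.0718, 0.0547]
tool_rot: [-3.142, 0.0, -0.0]
force: [0.3, -0.1, -1.9]
grip_width: 0.057
finger_force: 42.9
clock: 63.4
position: [0.5488, -0.0717, 0.0536]
tool_rot: [-3.142, -0.0, -0.0]
force: [0.3, 0.8, -2.4]
grip_width: 0.057
finger_force: 43.0
```

```bash
python3 -m crank '{"travel":[[0,0,-0.05],[0,0,-0.1],[0,0,-0.15],[0,0,-0.15],[0,0,-0.15]],"turn":[[0,0,0],[0,0,0],[0,0,0],[0,0,0],[0,0,0]],"gripper":[1,1,1,1,1]}'
```

```text
clock: 63.9
position: [0.5489, -0.0718, 0.0534]
tool_rot: [3.141, -0.001, -0.0]
force: [-9.5, 0.9, 28.7]
grip_width: 0.0574
finger_force: 45.3
```

```bash
python3 -m crank '{"travel":[[0,0,0.1],[0,0,0.1],[0,0,0.1],[0,0,0.1],[0,0,0.1]],"turn":[[0,0,0],[0,0,0],[0,0,0],[0,0,0],[0,0,0]],"gripper":[0.8,0.6,0.3,0,0]}'
python3 -m crank '{"travel":[[0,0,0],[0,0,1],[0,0,5],[0,0,10],[0,0,15]],"turn":[[0,0,0],[0,0,0],[0,0,0],[0,0,0],[0,0,0]],"gripper":[0,0,0,0,0]}'
python3 -m crank '{"travel":[[0,3,1],[0,7,2],[0,12,3],[0,16.5,3],[0,21,3]],"turn":[[0,0,0],[0,0,0],[0,0,0],[0,0,0],[0,0,0]],"gripper":[0,0,0,0,0]}'
python3 -m crank '{"travel":[[0,4,0],[0,8,0],[0,12,0],[0,14,0],[0,14,0]],"turn":[[0,0,0],[0,0,0],[0,0,0],[0,0,0],[0,0,0]],"gripper":[0,0,0,0,0]}'
python3 - <<'E'
from h import *
t=grab('top');s=grab('scene','s11.png')
np.set_printoptions(precision=4,suppress=True)
for c,vt,vs in(('red',140,125),('yellow',150,145),('blue',105,98)):
    a=lid(t,c,(225,110,375,235),(25,25),vt);b=lid(s,c,(200,180,330,300),(15,9),vs)
    print(c,cv2.boundingRect(a),tri([t,s],[cen(a),cen(b)]))
E
```

```text
clock: 64.4
position: [0.5488, -0.0718, 0.053]
tool_rot: [-3.142, 0.0, -0.0]
force: [-0.6, 0.3, 0.3]
grip_width: 0.0851
finger_force: 0.0
clock: 64.9
position: [0.5483, -0.0717, 0.2054]
tool_rot: [-3.141, 0.0, 0.0]
force: [0.3, -0.7, 0.9]
grip_width: 0.0853
finger_force: 0.0
clock: 65.4
position: [0.5486, 0.1402, 0.2344]
tool_rot: [-3.141, -0.001, -0.0]
force: [1.4, -1.4, -0.1]
grip_width: 0.0853
finger_force: 0.0
clock: 65.9
position: [0.5478, 0.2814, 0.2334]
tool_rot: [-3.14, 0.0, 0.004]
force: [-0.4, -1.2, -0.7]
grip_width: 0.0855
finger_force: 0.0
red (321, 136, 29, 28) (array([ 0.6311, -0.1163,  0.1036]), [0.0004735111404444067, 0.00047351114044435805])
yellow (299, 179, 30, 29) (array([ 0.5459, -0.0727,  0.104 ]), [0.0008904170072419255, 0.000890417007241962])
blue (253, 157, 29, 28) (array([0.5901, 0.0132, 0.1036]), [0.0005275537163827627, 0.0005275537163827855])
```

View pics/s11.png

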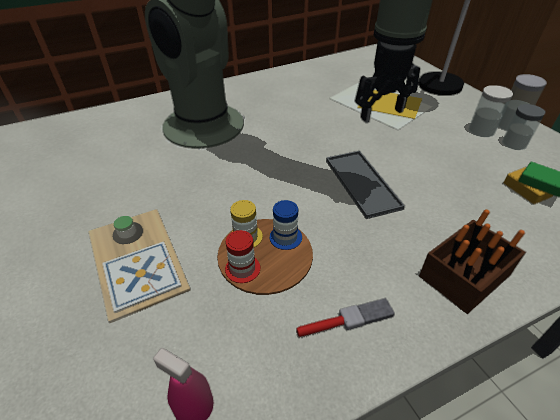

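All three jars stand on their discs at (244,210), (240,242) and (286,210), each measuring within about 1 mm of centre. The pot is on the coaster at (124,225), the tile is in place and the arm is clear.

```bash
python3 -c "
from workcell import bot
print(bot.job_done())"
```

```text
the job is handed in; nothing more can be done
None
```

Job handed in at about 66 s: the pot is on the coaster, all three jars are back on their own discs within about 1 mm of centre by camera measurement, and the tile looks unmoved in the pictures.

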